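# Load the two-tier wash rack

### The job

Fold up the wire shelf of the wash rack and stand all the white espresso cups, mouth down as they are, on the floor of the bays beneath it; one of them is tucked behind the lidded canister, so shift the canister to get at it and then put the canister back where it stood. When every cup is in, fold the shelf fully down over them and stand the milk jug, mouth down as it is, on the shelf. Leave the tumblers that are already in the rack alone.

Things in the scene. Friction and masses are not known exactly. Their poses are not given: they have to be found in the camera images.
- rack: grey open-work half-size wash rack, fixed on the counter, 250 mm (its x) by 500 mm (its y), walls 100 mm high and 5 mm thick; origin at the centre of its underside, z up. Floor 14 mm above the underside. The wire shelf covers the three bay columns at its +y side (rack y -47 to +245 mm), a 100 mm high partition bounds them at rack y = -49 mm; the two columns on the -y side hold the tumblers
- shelf (a joint): fold-down wire shelf of the rack, 200 mm by 300 mm, 0.35 kg, hinged along the top of the rack's +x wall: 0 = folded down level (105 mm above the rack's underside), 1.57 upright, 1.75 = leaning back against its stop. Swings freely; falls shut when let go below upright, stays up when let go beyond upright
- shelf_bar (a point): middle of the shelf's round free-edge bar, 10 mm thick, running along the hinge direction, 200 mm from the hinge. Behind the bar is a finger window 110 mm long and 62 mm deep with no wires; folded down, the bar lies 45 mm inside the rack's -x wall and 91 mm above the rack's floor
- shelf_hinge (a point): middle of the shelf's hinge line, which runs along its y axis (the rack's y); rack point (125, 98, 105) mm
- shelf_mid (a point): point on top of the wires near the middle of the shelf, 75 mm from the hinge, clear of the finger window; wires 5 mm wide, 18 mm apart, run from hinge to bar
- bay_front1 (a point): centre point of the floor of a lower-tier bay under the wire shelf, 14 mm above the rack's underside; the bay is 118 mm (rack x) by 94 mm (rack y) between ribs that rise 14 mm above the floor; near (rack -x) row, column 1 of 3 counted from the rack's +y end
- bay_front2 (a point): centre point of the floor of a lower-tier bay under the wire shelf, 14 mm above the rack's underside; the bay is 118 mm (rack x) by 94 mm (rack y) between ribs that rise 14 mm above the floor; near (rack -x) row, column 2 of 3 counted from the rack's +y end
- bay_front3 (a point): centre point of the floor of a lower-tier bay under the wire shelf, 14 mm above the rack's underside; the bay is 118 mm (rack x) by 94 mm (rack y) between ribs that rise 14 mm above the floor; near (rack -x) row, column 3 of 3 counted from the rack's +y end
- bay_back1 (a point): centre point of the floor of a lower-tier bay under the wire shelf, 14 mm above the rack's underside; the bay is 118 mm (rack x) by 94 mm (rack y) between ribs that rise 14 mm above the floor; far (rack +x) row, column 1 of 3 counted from the rack's +y end
- bay_back2 (a point): centre point of the floor of a lower-tier bay under the wire shelf, 14 mm above the rack's underside; the bay is 118 mm (rack x) by 94 mm (rack y) between ribs that rise 14 mm above the floor; far (rack +x) row, column 2 of 3 counted from the rack's +y end
- bay_back3 (a point): centre point of the floor of a lower-tier bay under the wire shelf, 14 mm above the rack's underside; the bay is 118 mm (rack x) by 94 mm (rack y) between ribs that rise 14 mm above the floor; far (rack +x) row, column 3 of 3 counted from the rack's +y end
- cup1_center (a point): white handle-less espresso cup standing mouth down on its rim, straight sided, 62 mm diameter, 50 mm high (the top 8 mm narrows to a foot ring 42 mm across); the point is its centre, 25 mm above its underside, z up; on the open counter (may be absent)
- cup2_center (a point): white handle-less espresso cup standing mouth down on its rim, straight sided, 62 mm diameter, 50 mm high (the top 8 mm narrows to a foot ring 42 mm across); the point is its centre, 25 mm above its underside, z up; on the open counter (may be absent)
- cup3_center (a point): white handle-less espresso cup standing mouth down on its rim, straight sided, 62 mm diameter, 50 mm high (the top 8 mm narrows to a foot ring 42 mm across); the point is its centre, 25 mm above its underside, z up; on the open counter (may be absent)
- cup4_center (a point): white espresso cup exactly like cup1, mouth down; its centre, 25 mm above its underside, z up; always present, tucked behind (+x side of) the canister, 4 mm from its wall and partly under its lid rim. The flat front of a fixed stack of empty racks, 140 mm high and 500 mm wide, is 26 mm beyond the cup; the stack's -y end lies 53 to 77 mm to the -y side of the cup's centre
- jug_center (a point): small steel milk jug standing mouth down, body 57 mm diameter, 78 mm high, 0.18 kg; the point is the centre of its body, 39 mm above its underside, z up; a black D-handle stands out 27 mm beyond the body on its +y side, so grip it across its x axis
- canister_knob (a point): black knob, 24 mm diameter, 42 mm high, on top of the steel canister (loose, 0.6 kg, lid fast to it): the point is on the axis, 175 mm above the canister's underside. Wall 110 mm diameter, lid rim 132 mm diameter at 138 to 150 mm height, knob from 150 to 192 mm
- tumbler1_center (a point): glass tumbler standing mouth down in the rack's far row, fourth column, 68 mm diameter, 83 mm high; its centre. Bystander
- tumbler2_center (a point): glass tumbler standing mouth down in the rack's near row, fifth column, 68 mm diameter, 83 mm high; its centre. Bystander
Things that resemble listed ones, but are neither listed nor needed, are in the scene too. What is shaped like the part that bears cup1_center but blue or red is not meant.

How it is judged:
On the way, in this order (a step that is already met when the one before it is completed fails the run):
1. the wire shelf is folded up, past upright (value of joint shelf above 1.6 rad), for 0.2 s.
2. every cup stands mouth down on the floor of the bays under the shelf (x of cup1_center in the frame of rack between -0.12 and 0.12 m and y of cup1_center in the frame of rack between -0.047 and 0.245 m and z of cup1_center in the frame of rack between 0.031 and 0.046 m and angle between each of cup1_center, cup2_center, cup3_center, cup4_center's own z axis and vertical below 0.15 rad and x of cup2_center in the frame of rack between -0.12 and 0.12 m and y of cup2_center in the frame of rack between -0.047 and 0.245 m and z of cup2_center in the frame of rack between 0.031 and 0.046 m and x of cup3_center in the frame of rack between -0.12 and 0.12 m and y of cup3_center in the frame of rack between -0.047 and 0.245 m and z of cup3_center in the frame of rack between 0.031 and 0.046 m and x of cup4_center in the frame of rack between -0.12 and 0.12 m and y of cup4_center in the frame of rack between -0.047 and 0.245 m and z of cup4_center in the frame of rack between 0.031 and 0.046 m), for 0.2 s.
3. the shelf is folded fully down over the cups (all of step 2 and value of joint shelf below 0.05 rad), for 0.2 s.
At the end, for the whole second after the job is handed in: All cups mouth down (tilt under 0.15 rad) on the floor of the bays under the shelf; shelf below 0.05 rad; jug mouth down on its wires (tilt under 0.15 rad, centre 32 to 52 mm above the shelf plane, inside its outline); canister upright within 30 mm of where it stood; all at rest (all of step 3 and x of jug_center in the frame of rack between -0.075 and 0.125 m and y of jug_center in the frame of rack between -0.052 and 0.248 m and z of jug_center in the frame of rack between 0.137 and 0.157 m and angle between jug_center's own z axis and vertical below 0.15 rad and distance of canister_knob from where it was at the start of the episode below 0.03 m and angle between canister_knob's own z axis and vertical below 0.1 rad and linear speed of each of cup1, cup2, cup3, cup4, jug, canister below 0.02 m/s); the robot touches nothing.
It fails at once if tumbler1 in the rack is shoved or knocked over (distance of tumbler1_center from where it was at the start of the episode above 0.04 m or angle between tumbler1_center's own z axis and vertical above 0.5 rad).
It fails at once if tumbler2 in the rack is shoved or knocked over (distance of tumbler2_center from where it was at the start of the episode above 0.04 m or angle between tumbler2_center's own z axis and vertical above 0.5 rad).
Of cup1, cup2, cup3 only 1 to 3 are there at a start; the rules pass over those that are not, and their reading is None.
At some moment in a run one of cup1, cup2, cup3 may be knocked a few centimetres aside while the robot is not near it.
It also fails if it takes over 210 s, if anything falls off the work surface, if the arm or the gripper's body presses on something with over 40 N, if the wrist force passes 120 N, or if a joint passes its speed limit or range.

### The arm

A 6-joint arm with a two-finger parallel gripper is mounted at the origin on the work surface. World frame = base frame: x ahead of the robot, y to its left, z up, the work surface at z = 0. Lengths are in m, angles in rad, forces in N, time in s.
With the tool pointing down it reaches from about 0.325 to 0.85 m from the base axis. Payload 15.5 kg.
Tool frame: the origin (TCP) lies at the very end of the fingers, on their centre line; the grasp point (between the pads) lies pinch_z behind it (pinch_z is the distance from the TCP to the grasp point, in m); z points along the fingers, x is the direction in which the jaws open and shut, and the axes are right-handed (so a half turn about z gives the same grasp; the last joint's range is limited). The gripper opens to 91 mm and grips with 3 to 60 N. Pads are 32 mm wide; open, the fingers measure 118 mm over their backs; the gripper's body (76 mm by 178 mm) begins 60 mm behind the grasp point.
Start: joints at [1.206, 0.494, 1.345, -0, 1.302, -0.096], TCP at [0.166, 0.603, 0.214] pointing down, gripper open.
Joint ranges: [-2.91, 2.91], [-0.82, 2.16], [0.22, 2.67], [-1.22, 4.37], [0.12, 2.79], [-3.08, 3.08]. Speed limits (rad/s): [1.89, 1.89, 2.57, 3.01, 3.01, 3.01].

### API

Orientations are given as a unit quaternion [w, x, y, z].
In Python, from rig import * gives the robot as it stands. The module is installed in compiled form; this text tells all that it offers.
- The arm moves only by the tool drive_tool, never from a script. Its argument "deltas" is a list of rows, each an object with "jaw": the finger opening in cm, from 0 to 9.12; "travel": the shift along the tool's x, y, z in cm, a list of three; "spin": the turn about the tool's z in rad. In form: [{"jaw": jaw, "travel": [tx, ty, tz], "spin": spin}, ...]. A call has 1 to 20 rows; each row shifts and turns the pose as measured when the row begins, along the tool's axes as they then stand; what a row does not reach is not made up. A row lasts 1/10 s, in which the tool goes at most 50 mm and 8.59 degrees, less where a joint would pass 70% of its speed; a pose out of reach is approached as far as the arm can. A call with a gripper value outside its range is refused whole. The fingers move at their own pace and stop on an object; "grip_force" is the grip in N (left out, the last holds). Time passes only in rows, so rows that do not move let the fingers close. It gives the time, the measured TCP pose, the force and the opening at its end, in the units of the state.
- sense(): the state, without advancing time (a new reading comes with each control period).
- get_image(name): name is "scene" or "side" or "wrist"; returns the picture (384x512x3 uint8, red, green, blue); there is no depth.
- camera_params(name): a dict with "K" (3x3 intrinsics, pixels), "camera_from_world" (4x4, takes a point from world to camera coordinates). Camera axes: x right, y up, looking along -z (the intrinsics and any distortion apply to the point x, -y, -z); pixel columns grow to the right and rows downward; lengths in m; the calibration is good to about 2 mm. A picture is of the moment at which its call begins: read the wrist's pose just before it. camera_params takes no time and is no camera call; for the wrist camera it gives the pose at the moment of the call.
- close_job(): hands the job in, once; it reports no verdict.
The state is a dict: "t": time; "joint_pos": joint angles; "joint_vel": joint speeds; "tau": joint torques, N m; "eef_pos": TCP position; "tool_rot": TCP orientation; "force": force on the tool from outside, world axes, zero at the start; "ft_torque": the same for the moment, N m; "grip_width": finger opening in m.
Only numpy, scipy, OpenCV 4.12 (cv2) and the standard library are available. Lean on these libraries where they do the work, as an engineer would, in place of code of your own. Each camera call takes 0.05 s, during which the arm holds its last target.

## Working session

There is one attempt and no reset: what is moved stays moved. The work goes in short steps, Python scripts to look and compute and a tool call to move; the robot and the scene stay as the last step left them, time stands still between calls to the robot, and variables do not carry over. Pictures are saved under pics/ and viewed, and the job is handed in when it is done.

Besides the shell and the picture viewer there is one more tool, called after "Request:" in YAML: its name, and indented under it one key for each argument. drive_tool: Moves the arm, as the interface text tells. Its arguments: {"type":"object","properties":{"deltas":{"type":"array","items":{"type":"object","properties":{"jaw":{"type":"number"},"travel":{"type":"array","items":{"type":"number"}},"spin":{"type":"number"}}}},"grip_force":{"type":"number"}},"required":["deltas"]}

```bash
mkdir -p pics; ls
python3 - <<'E'
from rig import *
import cv2, numpy as np
s=sense(); print(s)
for n in ["scene","side","wrist"]:
    p=camera_params(n); print(n,p)
    im=get_image(n); cv2.imwrite(f"pics/{n}0.png",cv2.cvtColor(im,cv2.COLOR_RGB2BGR))
E
```

```text
pics
{'t': 0.0, 'joint_pos': array([ 1.20653973e+00,  4.94194957e-01,  1.34614958e+00, -5.43231896e-06,
        1.30247563e+00, -9.54630664e-02]), 'joint_vel': array([ 0.00070407, -0.00040312, -0.00252233, -0.00018695, -0.00073984,
        0.00072549]), 'tau': array([ 7.46855744e-05, -8.78835583e+01, -3.81853330e+01,  7.08401296e-02,
        5.32460713e-02, -7.34653349e-05]), 'eef_pos': array([0.16581948, 0.60220395, 0.21332469]), 'tool_rot': array([ 3.25920087e-04,  7.95476780e-01,  6.05983759e-01, -5.20076251e-04]), 'force': array([-0.33078089,  0.10729728, -0.42122802]), 'ft_torque': array([ 0.03134083,  0.02276027, -0.03557036]), 'grip_width': 0.09131892999803305}
scene {'K': array([[491.3319804 ,   0.        , 250.4769404 ],
       [  0.        , 491.3319804 , 187.73193716],
       [  0.        ,   0.        ,   1.        ]]), 'camera_from_world': array([[-0.74522193,  0.66680255, -0.0043175 ,  0.46893851],
       [-0.55960747, -0.62187304,  0.54782607,  0.18730443],
       [ 0.36260688,  0.4106681 ,  0.83658111, -1.85415942],
       [ 0.        ,  0.        ,  0.        ,  1.  
[... 177 characters left out ...]
'camera_from_world': array([[ 0.88789014, -0.46001592, -0.00603678, -0.52783774],
       [ 0.35073269,  0.66835114,  0.65596748, -0.21387337],
       [-0.2977208 , -0.58454436,  0.75476501, -1.03359936],
       [ 0.        ,  0.        ,  0.        ,  1.        ]])}
wrist {'K': array([[317.11000909,   0.        , 253.45643135],
       [  0.        , 317.11000909, 190.77695143],
       [  0.        ,   0.        ,   1.        ]]), 'camera_from_world': array([[ 0.26471778,  0.96432429, -0.00177949, -0.6248351 ],
       [-0.9239306 ,  0.2530999 , -0.286867  ,  0.03187552],
       [-0.27618243,  0.07758293,  0.95796877, -0.3924822 ],
       [ 0.        ,  0.        ,  0.        ,  1.        ]])}
```

View pics/scene0.png

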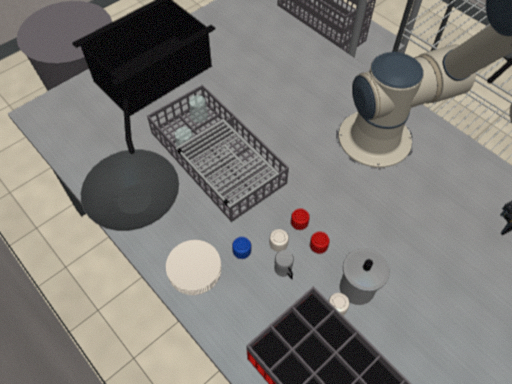

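View pics/side0.png

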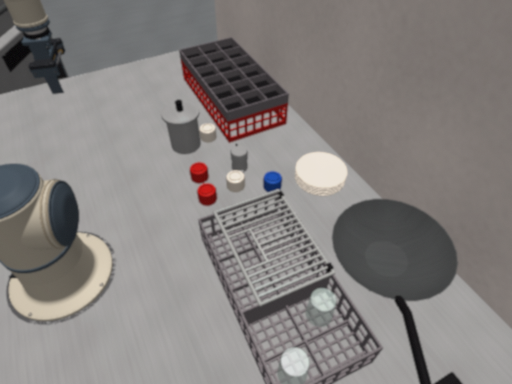

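View pics/wrist0.png

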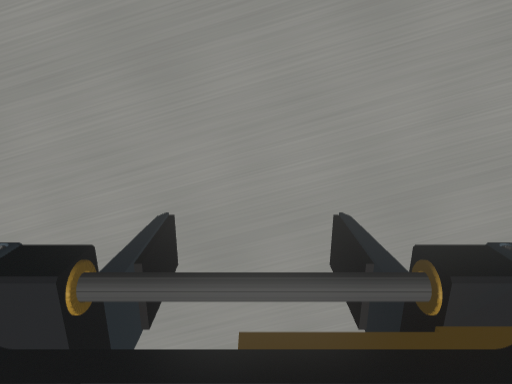

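```bash
cat > h.py <<'E'
import numpy as np, cv2
from scipy.spatial.transform import Rotation as R
def proj(p,P):
    P=np.atleast_2d(P); c=(p['camera_from_world']@np.c_[P,np.ones(len(P))].T)[:3]
    u=p['K']@np.array([c[0],-c[1],-c[2]]); return (u[:2]/u[2]).T
def ray(p,uv):
    M=p['camera_from_world'];Rm=M[:3,:3];o=-Rm.T@M[:3,3]
    d=np.linalg.inv(p['K'])@np.array([uv[0],uv[1],1.]); d=Rm.T@np.array([d[0],-d[1],-d[2]]); return o,d/np.linalg.norm(d)
def onz(p,uv,z):
    o,d=ray(p,uv); return o+d*(z-o[2])/d[2]
def tri(ps,uvs):
    A=np.zeros((3,3));b=np.zeros(3)
    for p,uv in zip(ps,uvs):
        o,d=ray(p,uv);Q=np.eye(3)-np.outer(d,d);A+=Q;b+=Q@o
    return np.linalg.solve(A,b)
def crop(src,dst,x0,y0,x1,y1,f):
    im=cv2.imread(src)[y0:y1,x0:x1]; cv2.imwrite(dst,cv2.resize(im,None,fx=f,fy=f,interpolation=cv2.INTER_CUBIC))
E
python3 - <<'E'
from h import *
crop('pics/scene0.png','pics/s_a.png',140,80,300,230,5)
crop('pics/scene0.png','pics/s_b.png',220,200,400,330,4)
crop('pics/side0.png','pics/d_a.png',190,180,390,384,3)
crop('pics/side0.png','pics/d_b.png',150,80,350,220,4)
E
```

```text
(no output)
```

View pics/s_a.png

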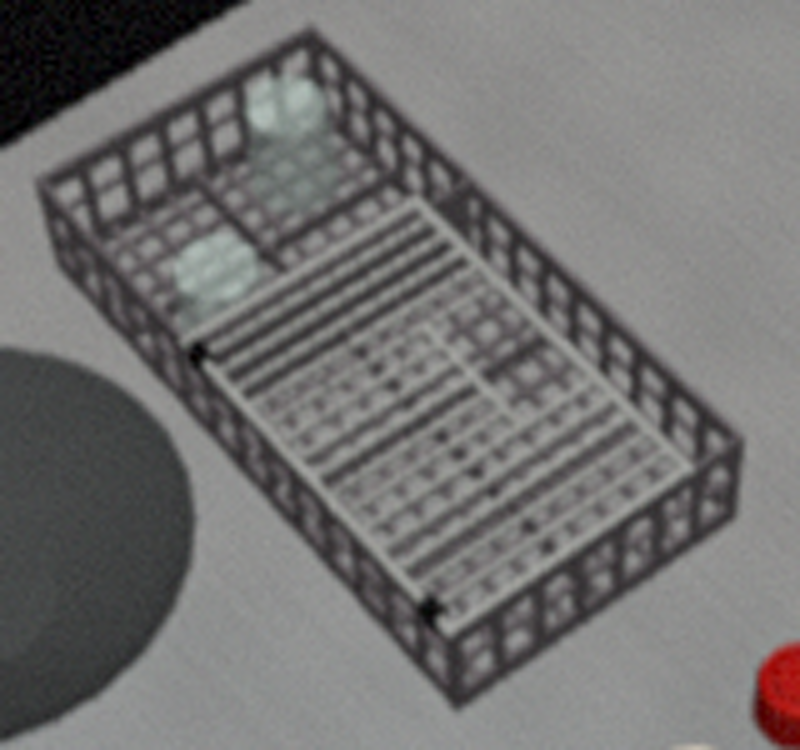

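View pics/s_b.png

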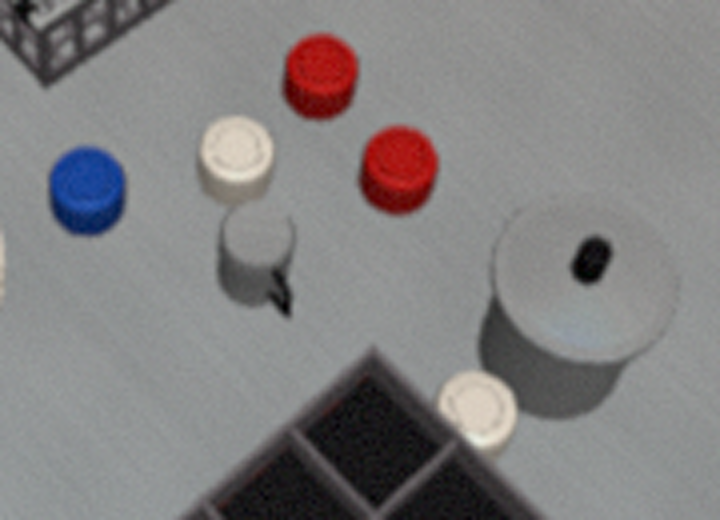

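View pics/d_a.png

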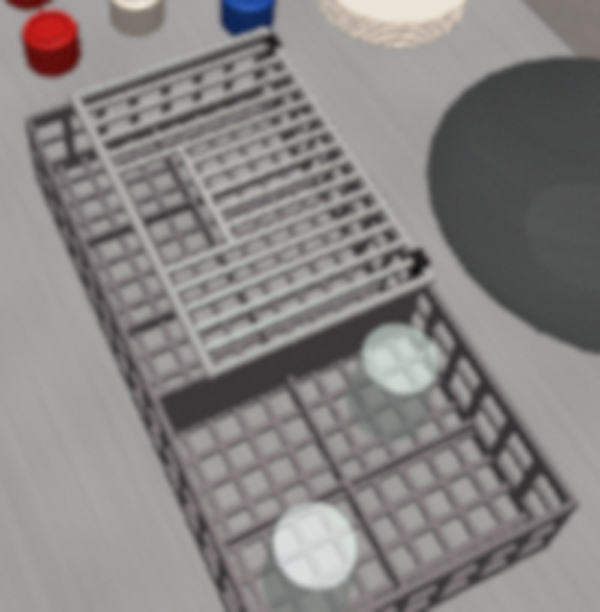

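View pics/d_b.png

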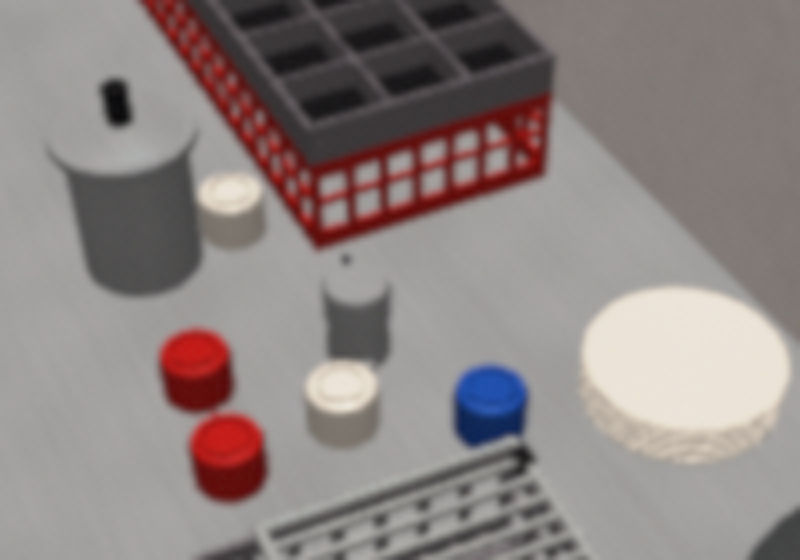

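Run:
```python
from rig import *
from h import *
A=camera_params('scene');B=camera_params('side')
for n,a,b,z in [('cup',(279.3,237.5),(235.8,175.8),.05),('cup4',(339.5,301.3),(207.5,127.5),.05),('jug',(284.8,258.3),(239.3,151.8),.078),('knob',(369.3,261.3),(178.3,101.3),.192)]:
    print(n,onz(A,a,z).round(4),onz(B,b,z).round(4),tri([A,B],[a,b]).round(4))
for n,a in [('red',(300.5,216.3)),('red2',(320,238)),('blue',(242,243.8))]: print(n,onz(A,a,.05).round(3))
for a in [(202.4,86),(148,116.4),(231.5,207),(288,168)]: print('rack',onz(A,a,.1).round(4))
for a in [(381.7,348.3),(199.3,220)]: print('rackB',onz(B,a,.1).round(4))
# stack corner: scene (372,348)/4
print(onz(A,(313,288.5),.14), onz(B,(229,118),.14))
p=camera_params('wrist');s=sense()
M=p['camera_from_world'];T=R.from_quat(s['tool_rot'][[1,2,3,0]]).as_matrix()
print('cam in tool',T.T@(-M[:3,:3].T@M[:3,3]-s['eef_pos']), (M[:3,:3]@T).round(3), T.round(3))
```

```text
cup [0.5778 0.0809 0.05  ] [0.5763 0.072  0.05  ] [0.5772 0.0782 0.0444]
cup4 [0.5915 0.353  0.05  ] [0.5923 0.3462 0.05  ] [0.5922 0.3516 0.0468]
jug [0.6255 0.1533 0.078 ] [0.6248 0.1428 0.078 ] [0.6256 0.1504 0.0722]
knob [0.4984 0.3513 0.192 ] [0.5018 0.3486 0.192 ] [0.5004 0.3506 0.192 ]
red [0.472 0.071 0.05 ]
red2 [0.482 0.169 0.05 ]
blue [0.681 0.018 0.05 ]
rack [ 0.3687 -0.5647  0.1   ]
rack [ 0.6115 -0.5779  0.1   ]
rack [ 0.6356 -0.0834  0.1   ]
rack [ 0.3941 -0.0724  0.1   ]
rackB [ 0.609  -0.5855  0.1   ]
rackB [ 0.3922 -0.0797  0.1   ]
[0.65362949 0.29155626 0.14      ] [0.64058246 0.25036055 0.14      ]
cam in tool [ 0.0006053  -0.08259646 -0.17059157] [[ 1.    -0.001  0.001]
 [-0.001 -0.958  0.287]
 [ 0.    -0.287 -0.958]] [[ 0.266  0.964 -0.   ]
 [ 0.964 -0.266 -0.001]
 [-0.001 -0.    -1.   ]]
```

Run:
```python
import rig
print([n for n in dir(rig) if not n.startswith('_')])
print(getattr(rig,'pinch_z',None))
```

```text
['MotionError', 'camera_params', 'close_job', 'get_image', 'pinch_z', 'sense']
0.0188
```

Request:
drive_tool:
  deltas:
    - {"jaw": 9.1, "travel": [0, 0, -0.9], "spin": 0.15}
    - {"jaw": 9.1, "travel": [0, 0, -0.9], "spin": 0.15}
    - {"jaw": 9.1, "travel": [0, 0, -0.9], "spin": 0.15}
    - {"jaw": 9.1, "travel": [0, 0, -0.9], "spin": 0.15}
    - {"jaw": 9.1, "travel": [0, 0, -0.9], "spin": 0.15}
    - {"jaw": 9.1, "travel": [0, 0, -0.9], "spin": 0.15}
    - {"jaw": 9.1, "travel": [0, 0, -0.9], "spin": 0.15}
    - {"jaw": 9.1, "travel": [0, 0, -0.9], "spin": 0.15}
    - {"jaw": 9.1, "travel": [0, 0, -0.9], "spin": 0.15}
    - {"jaw": 9.1, "travel": [2.3, 4, 0], "spin": 0}
    - {"jaw": 9.1, "travel": [2.3, 4, 0], "spin": 0}
    - {"jaw": 9.1, "travel": [2.3, 4, 0], "spin": 0}
    - {"jaw": 9.1, "travel": [2.3, 4, 0], "spin": 0}
    - {"jaw": 9.1, "travel": [2.3, 4, 0], "spin": 0}
    - {"jaw": 9.1, "travel": [2.3, 4, 0], "spin": 0}

```text
t: 1.65
eef_pos: [0.2892, 0.3483, 0.2941]
tool_rot: [0.004, 1.0, -0.028, -0.001]
force: [1.9, -0.0, -0.4]
grip_width: 0.0912
```

Request:
drive_tool:
  deltas:
    - {"jaw": 9.1, "travel": [3, 3.6, 0], "spin": 0}
    - {"jaw": 9.1, "travel": [3, 3.6, 0], "spin": 0}
    - {"jaw": 9.1, "travel": [3, 3.6, 0], "spin": 0}
    - {"jaw": 9.1, "travel": [3, 3.6, 0], "spin": 0}
    - {"jaw": 9.1, "travel": [3, 3.6, 0], "spin": 0}
    - {"jaw": 9.1, "travel": [3, 3.6, 0], "spin": 0}
    - {"jaw": 9.1, "travel": [0, 0, 0], "spin": 0}

```text
t: 2.35
eef_pos: [0.4626, 0.1075, 0.2954]
tool_rot: [0.004, 1.0, -0.03, -0.001]
force: [-0.4, 0.2, -0.5]
grip_width: 0.0909
```

```bash
cat > snap.py <<'E'
import sys,pickle
from rig import *
import cv2
n,f=sys.argv[1:3]
s=sense();p=camera_params(n);im=get_image(n)
cv2.imwrite(f'pics/{f}.png',cv2.cvtColor(im,cv2.COLOR_RGB2BGR));pickle.dump((p,s),open(f'pics/{f}.pkl','wb'))
print(s['t'],s['eef_pos'].round(4),s['grip_width'])
E
python3 snap.py wrist w1
```

```text
2.35 [0.4626 0.1075 0.2954] 0.09091928750812943
```

View pics/w1.png

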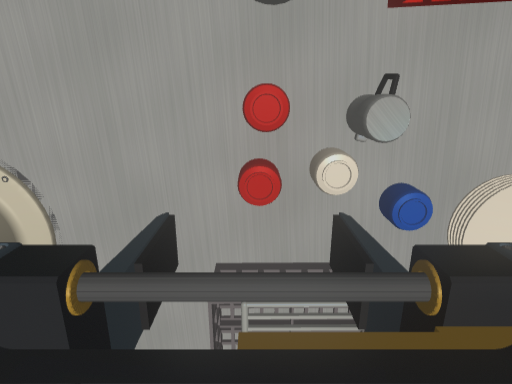

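Run:
```python
from h import *
import pickle
p,s=pickle.load(open('pics/w1.pkl','rb'))
print('cup',onz(p,(336.5,175),.05),'jug',onz(p,(385,118),.078),'handle',onz(p,(390,76),.07))
print('red',onz(p,(267,107),.05),onz(p,(261,188),.05),'rack corner',onz(p,(217,264),.1))
```

```text
cup [0.57208593 0.07878569 0.05      ] jug [0.62146056 0.15326848 0.078     ] handle [0.62745864 0.20057833 0.07      ]
red [0.48251993 0.17298878 0.05      ] [0.46941449 0.06643404 0.05      ] rack corner [ 0.40676555 -0.01809128  0.1       ]
```

Request:
drive_tool:
  deltas:
    - {"jaw": 9.1, "travel": [0, 4.5, 0.5], "spin": 0}
    - {"jaw": 9.1, "travel": [0, 4.5, 0.5], "spin": 0}
    - {"jaw": 9.1, "travel": [-1, 4.5, 0], "spin": 0}
    - {"jaw": 9.1, "travel": [-1, 4.5, 0], "spin": 0}
    - {"jaw": 9.1, "travel": [-1, 4, 0], "spin": 0}
    - {"jaw": 6, "travel": [0, 0, 0], "spin": 0}

```text
t: 3.0
eef_pos: [0.4155, -0.1101, 0.2856]
tool_rot: [0.002, 1.0, -0.025, -0.002]
force: [-0.2, 0.8, -0.1]
grip_width: 0.0856
```

```bash
python3 snap.py wrist w2
```

```text
3.0 [ 0.4155 -0.1101  0.2856] 0.08561351148692842
```

View pics/w2.png

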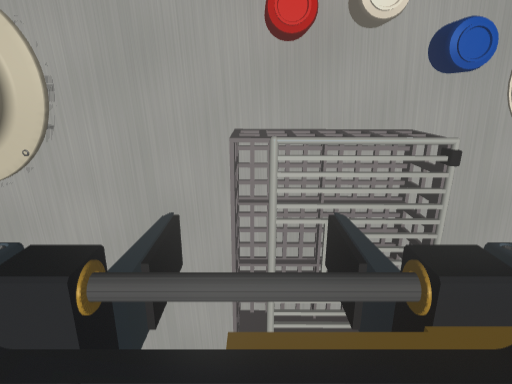

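```bash
python3 - <<'E'
from h import *
import pickle
p,s=pickle.load(open('pics/w2.pkl','rb'))
print('corner',onz(p,(234,130),.1),onz(p,(234,260),.1))
a=onz(p,(273,141),.105);b=onz(p,(271,268),.105);print('bar',a,b,np.arctan2(*(a-b)[:2]))
print('hinge',onz(p,(452,145),.105))
q=camera_params if 0 else None
E
python3 - <<'E'
from h import *
crop('pics/w2.png','pics/w2c.png',210,110,470,340,3)
E
```

```text
corner [ 0.39463532 -0.06417772  0.1       ] [ 0.3837478 -0.2252421  0.1      ]
bar [ 0.43716084 -0.07774002  0.105     ] [ 0.42966474 -0.23583754  0.105     ] 0.047378925637375315
hinge [ 0.63462732 -0.09186761  0.105     ]
```

View pics/w2c.png

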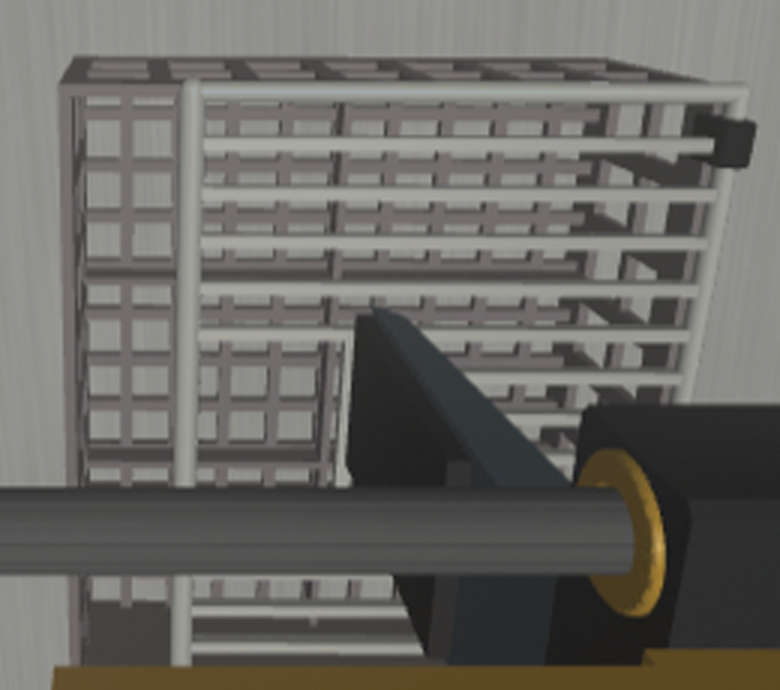

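Run:
```python
from h import *
import pickle
p,s=pickle.load(open('pics/w2.pkl','rb'))
print('corner',onz(p,(230.7,140.7),.1),'barend',onz(p,(273.3,138),.105))
for uv in [(290,222),(285,313),(272,222),(270.3,313)]: print(onz(p,uv,.105))
```

```text
corner [ 0.39014741 -0.07580074  0.1       ] barend [ 0.43759457 -0.07446373  0.105     ]
[ 0.45435021 -0.17502246  0.105     ]
[ 0.44575607 -0.30327208  0.105     ]
[ 0.43292614 -0.17398767  0.105     ]
[ 0.42652172 -0.30236549  0.105     ]
```

Request:
drive_tool:
  deltas:
    - {"jaw": 4, "travel": [0.5, 3, 1], "spin": 0}
    - {"jaw": 4, "travel": [0.6, 3, 1], "spin": 0}
    - {"jaw": 4, "travel": [0.5, 3, 2], "spin": 0}
    - {"jaw": 4, "travel": [0.5, 2.5, 2], "spin": 0}
    - {"jaw": 4, "travel": [0, 0, 0], "spin": 0}

```text
t: 3.55
eef_pos: [0.4343, -0.2202, 0.2246]
tool_rot: [0.001, 1.0, -0.021, -0.0]
force: [-0.5, 0.8, 0.7]
grip_width: 0.0421
```

```bash
python3 snap.py wrist w3
```

```text
3.55 [ 0.4343 -0.2202  0.2246] 0.04212384428578211
```

View pics/w3.png

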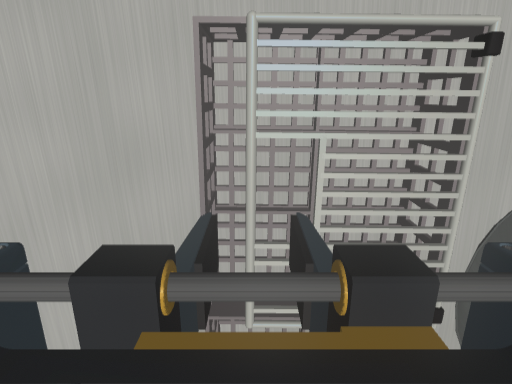

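Run:
```python
from h import *
import pickle
p,s=pickle.load(open('pics/w3.pkl','rb'))
for uv in [(251,16),(251,134),(250,246),(250,326)]: print(onz(p,uv,.105))
```

```text
[ 0.43723811 -0.07579784  0.105     ]
[ 0.43310505 -0.17146923  0.105     ]
[ 0.42726623 -0.28326008  0.105     ]
[ 0.42300168 -0.37992844  0.105     ]
```

Request:
drive_tool:
  deltas:
    - {"jaw": 4, "travel": [-0.4, 0.7, 3], "spin": 0.005}
    - {"jaw": 4, "travel": [0, 0, 3], "spin": 0}
    - {"jaw": 4, "travel": [0, 0, 3], "spin": 0}
    - {"jaw": 4, "travel": [0, 0, 2.5], "spin": 0}
    - {"jaw": 4, "travel": [0, 0, 2.2], "spin": 0}
    - {"jaw": 4, "travel": [0, 0, 0], "spin": 0}

```text
t: 4.2
eef_pos: [0.4352, -0.2162, 0.089]
tool_rot: [0.002, 1.0, -0.019, 0.003]
force: [-0.1, 0.8, 0.7]
grip_width: 0.0402
```

```bash
python3 snap.py wrist w4
```

```text
4.2 [ 0.4352 -0.2162  0.089 ] 0.04024996741462565
```

View pics/w4.png

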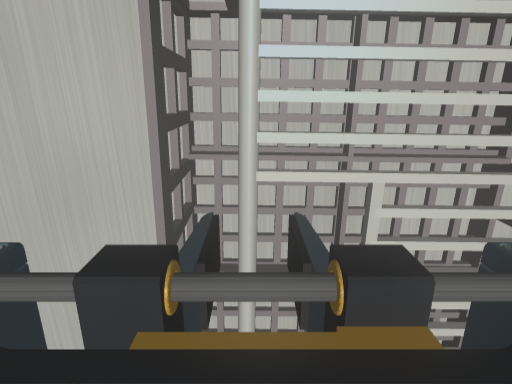

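Request:
drive_tool:
  deltas:
    - {"jaw": 4, "travel": [-0.4, 0.8, 0.3], "spin": 0.005}
    - {"jaw": 2, "travel": [0, 0, 0], "spin": 0}
    - {"jaw": 0, "travel": [0, 0, 0], "spin": 0}
    - {"jaw": 0, "travel": [0, 0, 0], "spin": 0}
    - {"jaw": 0, "travel": [0, 0, 0], "spin": 0}
    - {"jaw": 0, "travel": [0, 0, 0], "spin": 0}
  grip_force: 15

```text
t: 4.85
eef_pos: [0.4313, -0.2245, 0.0917]
tool_rot: [0.003, 1.0, -0.02, 0.004]
force: [-0.6, -2.0, -1.3]
grip_width: 0.0097
```

```bash
python3 -c "
import numpy as np
f=np.arange(0,1.73,.085)
for a,b in zip(f[:-1],f[1:]): print(round(b,3),round(20*(np.cos(a)-np.cos(b)),2),round(-20*(np.sin(b)-np.sin(a)),2), 'abs',round(.2-.2*np.cos(b),4),round(.2*np.sin(b),4))"
```

```text
0.085 0.07 -1.7 abs 0.0007 0.017
0.17 0.22 -1.69 abs 0.0029 0.0338
0.255 0.36 -1.66 abs 0.0065 0.0504
0.34 0.5 -1.62 abs 0.0114 0.0667
0.425 0.63 -1.58 abs 0.0178 0.0825
0.51 0.77 -1.52 abs 0.0255 0.0976
0.595 0.89 -1.45 abs 0.0344 0.1121
0.68 1.01 -1.37 abs 0.0445 0.1258
0.765 1.12 -1.27 abs 0.0557 0.1385
0.85 1.23 -1.17 abs 0.068 0.1503
0.935 1.32 -1.07 abs 0.0812 0.1609
1.02 1.41 -0.95 abs 0.0953 0.1704
1.105 1.48 -0.83 abs 0.1102 0.1787
1.19 1.55 -0.7 abs 0.1257 0.1857
1.275 1.6 -0.56 abs 0.1417 0.1913
1.36 1.65 -0.43 abs 0.1582 0.1956
1.445 1.68 -0.28 abs 0.1749 0.1984
1.53 1.69 -0.14 abs 0.1918 0.1998
1.615 1.7 0.0 abs 0.2088 0.1998
1.7 1.69 0.15 abs 0.2258 0.1983
```

Request:
drive_tool:
  deltas:
    - {"jaw": 0, "travel": [0.07, 0, -1.7], "spin": 0}
    - {"jaw": 0, "travel": [0.22, 0, -1.69], "spin": 0}
    - {"jaw": 0, "travel": [0.36, 0, -1.66], "spin": 0}
    - {"jaw": 0, "travel": [0.5, 0, -1.62], "spin": 0}
    - {"jaw": 0, "travel": [0.63, 0, -1.58], "spin": 0}

```text
t: 5.35
eef_pos: [0.4502, -0.2256, 0.177]
tool_rot: [0.004, 1.0, -0.022, 0.006]
force: [14.9, -0.1, -10.6]
grip_width: 0.0094
```

Request:
drive_tool:
  deltas:
    - {"jaw": 0, "travel": [0.9, 0, -1.4], "spin": 0}
    - {"jaw": 0, "travel": [0.95, 0, -1.4], "spin": 0}
    - {"jaw": 0, "travel": [1.0, 0, -1.3], "spin": 0}

```text
t: 5.65
eef_pos: [0.4775, -0.227, 0.2209]
tool_rot: [0.004, 1.0, -0.022, 0.005]
force: [10.9, -3.0, -13.0]
grip_width: 0.0094
```

Request:
drive_tool:
  deltas:
    - {"jaw": 0, "travel": [1.2, 0, -1.2], "spin": 0}
    - {"jaw": 0, "travel": [1.3, 0, -1.1], "spin": 0}
    - {"jaw": 0, "travel": [1.4, 0, -1.0], "spin": 0}
    - {"jaw": 0, "travel": [1.45, 0, -0.85], "spin": 0}

```text
t: 6.05
eef_pos: [0.5297, -0.2298, 0.2663]
tool_rot: [0.005, 1.0, -0.023, 0.004]
force: [-1.4, -3.4, -0.3]
grip_width: 0.0095
```

```bash
python3 snap.py side d5; python3 -c "
from rig import *;s=sense();print(s['force'],s['joint_pos'])"
```

```text
6.05 [ 0.5297 -0.2298  0.2663] 0.009473208741034016
[-5.4115373   3.05897799 10.94746089] [-0.50785559  0.37459064  1.39570475 -0.00517057  1.35674309 -0.46053529]
```

View pics/d5.png

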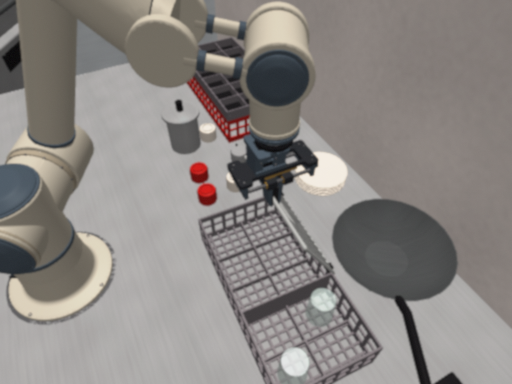

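Request:
drive_tool:
  deltas:
    - {"jaw": 0, "travel": [1.5, 0, -0.7], "spin": 0}
    - {"jaw": 0, "travel": [1.55, 0, -0.6], "spin": 0}
    - {"jaw": 0, "travel": [1.6, 0, -0.5], "spin": 0}
    - {"jaw": 0, "travel": [1.65, 0, -0.35], "spin": 0}

```text
t: 6.5
eef_pos: [0.5933, -0.2331, 0.2906]
tool_rot: [0.006, 1.0, -0.024, 0.004]
force: [-2.4, -2.1, 1.7]
grip_width: 0.0095
```

Request:
drive_tool:
  deltas:
    - {"jaw": 0, "travel": [1.7, 0, -0.15], "spin": 0}
    - {"jaw": 0, "travel": [1.7, 0, 0], "spin": 0}
    - {"jaw": 0, "travel": [1.7, 0, 0.1], "spin": 0}
    - {"jaw": 0, "travel": [1.5, 0, 0.15], "spin": 0}
    - {"jaw": 0, "travel": [0, 0, 0], "spin": 0}

```text
t: 7.0
eef_pos: [0.6617, -0.2368, 0.291]
tool_rot: [0.007, 1.0, -0.024, 0.005]
force: [1.3, -0.5, 3.8]
grip_width: 0.0093
```

Request:
drive_tool:
  deltas:
    - {"jaw": 0, "travel": [0, 0, 0], "spin": 0}
    - {"jaw": 0, "travel": [0, 0, 0], "spin": 0}
    - {"jaw": 3, "travel": [0, 0, 0], "spin": 0}
    - {"jaw": 3, "travel": [0, 0, 0], "spin": 0}
    - {"jaw": 3, "travel": [0, 0, -1], "spin": 0}
    - {"jaw": 3, "travel": [0, 0, -2], "spin": 0}
    - {"jaw": 3, "travel": [0, 0, -3], "spin": 0}
    - {"jaw": 4, "travel": [0, 0, -2], "spin": 0}

```text
t: 7.8
eef_pos: [0.6577, -0.2352, 0.3717]
tool_rot: [0.005, 1.0, -0.024, 0.001]
force: [0.7, -0.6, 0.1]
grip_width: 0.0352
```

```bash
python3 snap.py side d6; python3 snap.py scene s6
```

```text
7.8 [ 0.6577 -0.2352  0.3717] 0.03521597735429213
7.85 [ 0.6584 -0.2355  0.3748] 0.03810836090621796
```

View pics/d6.png

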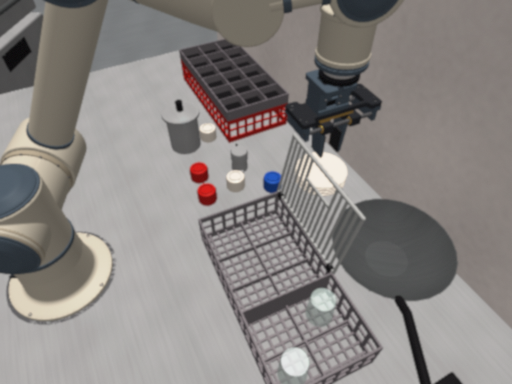

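View pics/s6.png

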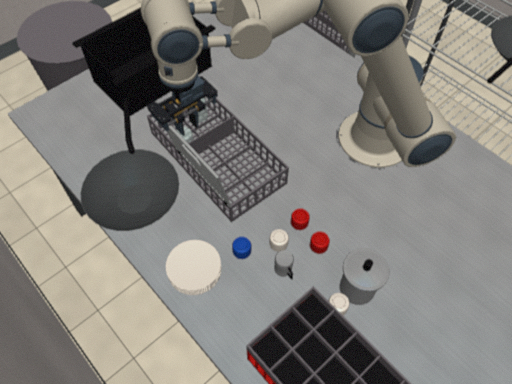

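Request:
drive_tool:
  deltas:
    - {"jaw": 6, "travel": [-1.4, -4.4, 0], "spin": 0}
    - {"jaw": 8, "travel": [-1.4, -4.4, 0], "spin": 0}
    - {"jaw": 9, "travel": [-1.4, -4.4, 0], "spin": 0}
    - {"jaw": 9, "travel": [-1.4, -4.4, 0], "spin": 0}
    - {"jaw": 9, "travel": [-1.4, -4.4, 0], "spin": 0}
    - {"jaw": 9, "travel": [-1.4, -4.4, 0], "spin": 0}
    - {"jaw": 9, "travel": [-1.4, -4.4, 0], "spin": 0}
    - {"jaw": 9, "travel": [0, 0, 3], "spin": 0.133}
    - {"jaw": 9, "travel": [0, 0, 3], "spin": 0.133}
    - {"jaw": 9, "travel": [0, 0, 3], "spin": 0.133}
    - {"jaw": 9, "travel": [0, 0, 3], "spin": 0.133}
    - {"jaw": 9, "travel": [0, 0, 0], "spin": 0}

```text
t: 9.1
eef_pos: [0.5689, 0.0873, 0.2438]
tool_rot: [0.005, 0.955, -0.296, 0.004]
force: [-0.1, 0.1, 0.4]
grip_width: 0.0902
```

```bash
python3 snap.py wrist w7
```

```text
9.1 [0.5689 0.0873 0.2438] 0.09020036616545382
```

View pics/w7.png

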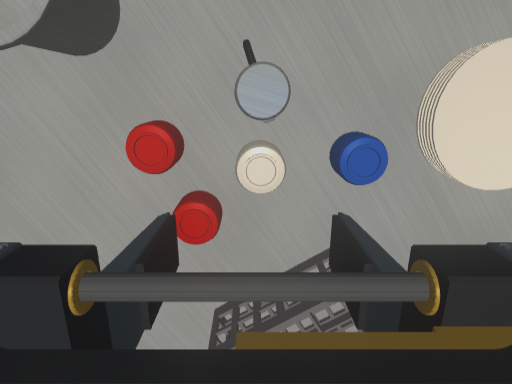

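```bash
cat >> h.py <<'E'
def totool(s,d):
    return R.from_quat(np.array(s['tool_rot'])[[1,2,3,0]]).as_matrix().T@np.array(d)
E
python3 - <<'E'
from h import *
import pickle
p,s=pickle.load(open('pics/w7.pkl','rb'))
c=onz(p,(261,172),.05);j=onz(p,(263,90),.078)
print('cup',c,'jug',j,onz(p,(248,50),.06))
c[2]=.012; print('tool cm',100*totool(s,c-s['eef_pos']))
print(R.from_quat(s['tool_rot'][[1,2,3,0]]).as_matrix().round(3))
E
```

```text
cup [0.57371673 0.07692673 0.05      ] jug [0.62589549 0.15254006 0.078     ] [0.63566861 0.19352735 0.06      ]
tool cm [ 0.74430176  0.43464606 23.19622438]
[[ 0.825 -0.565  0.005]
 [-0.565 -0.825 -0.011]
 [ 0.01   0.006 -1.   ]]
```

Request:
drive_tool:
  deltas:
    - {"jaw": 9, "travel": [0.75, 0.45, 3], "spin": 0}
    - {"jaw": 9, "travel": [0, 0, 4], "spin": 0}
    - {"jaw": 9, "travel": [0, 0, 4], "spin": 0}
    - {"jaw": 9, "travel": [0, 0, 3], "spin": 0}
    - {"jaw": 9, "travel": [0, 0, 2], "spin": 0}
    - {"jaw": 9, "travel": [0, 0, 0], "spin": 0}

```text
t: 9.75
eef_pos: [0.5845, 0.0771, 0.0932]
tool_rot: [0.001, 0.96, -0.28, 0.013]
force: [-0.1, 0.3, 0.0]
grip_width: 0.0903
```

```bash
python3 snap.py wrist w8
```

```text
9.75 [0.5845 0.0771 0.0932] 0.09030809935413024
```

View pics/w8.png

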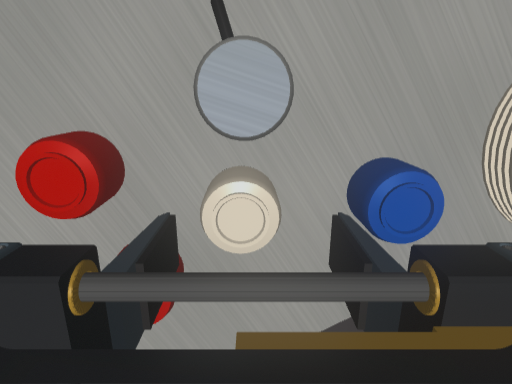

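Run:
```python
from h import *
import pickle
p,s=pickle.load(open('pics/w8.pkl','rb'))
c=onz(p,(241,219),.05);j=onz(p,(244,88),.078)
print('cup',c,'jug',j)
c[2]=.013; print('tool cm',100*totool(s,c-s['eef_pos']))
```

```text
cup [0.57497031 0.07891589 0.05      ] jug [0.62537561 0.15266187 0.078     ]
tool cm [-1.11783293  0.3942411   7.99190331]
```

Request:
drive_tool:
  deltas:
    - {"jaw": 9, "travel": [-0.6, 0.2, 1], "spin": 0}
    - {"jaw": 9, "travel": [-0.6, 0.2, 1], "spin": 0}
    - {"jaw": 9, "travel": [0, 0, 1], "spin": 0}
    - {"jaw": 9, "travel": [0, 0, 1], "spin": 0}
    - {"jaw": 9, "travel": [0, 0, 0], "spin": 0}

```text
t: 10.3
eef_pos: [0.5766, 0.0803, 0.0566]
tool_rot: [-0.0, 0.96, -0.278, 0.018]
force: [-0.0, 0.8, -0.1]
grip_width: 0.0898
```

Run:
```python
from rig import *
from h import *
s=sense();print(s['eef_pos'],100*totool(s,np.array([.5745,.0785,.013])-s['eef_pos']))
```

```text
[0.576568   0.08031466 0.05664281] [-0.22988834  0.30898086  4.35595327]
```

Request:
drive_tool:
  deltas:
    - {"jaw": 9, "travel": [-0.2, 0.2, 1], "spin": 0}
    - {"jaw": 9, "travel": [-0.05, 0.1, 1], "spin": 0}
    - {"jaw": 9, "travel": [0, 0, 1], "spin": 0}
    - {"jaw": 9, "travel": [0, 0, 1], "spin": 0}
    - {"jaw": 5, "travel": [0, 0, 0.2], "spin": 0}
    - {"jaw": 5, "travel": [0, 0, 0], "spin": 0}
    - {"jaw": 5, "travel": [0, 0, 0], "spin": 0}
    - {"jaw": 5, "travel": [0, 0, 0], "spin": 0}
    - {"jaw": 5, "travel": [0, 0, 0], "spin": 0}
  grip_force: 15

```text
t: 11.2
eef_pos: [0.5746, 0.0784, 0.0107]
tool_rot: [-0.0, 0.96, -0.278, 0.018]
force: [-0.1, -0.2, -2.4]
grip_width: 0.062
```

Request:
drive_tool:
  deltas:
    - {"jaw": 7, "travel": [0, 0, 0], "spin": 0}
    - {"jaw": 7, "travel": [0, 0, -0.3], "spin": 0}
    - {"jaw": 7, "travel": [0, 0, -0.4], "spin": 0}
    - {"jaw": 5, "travel": [0, 0, 0], "spin": 0}
    - {"jaw": 5, "travel": [0, 0, 0], "spin": 0}
    - {"jaw": 5, "travel": [0, 0, 0], "spin": 0}
    - {"jaw": 5, "travel": [0, 0, -1], "spin": 0}
    - {"jaw": 5, "travel": [0, 0, -3], "spin": 0}
    - {"jaw": 5, "travel": [0, 0, -4], "spin": 0}
    - {"jaw": 5, "travel": [0, 0, -4], "spin": 0}
    - {"jaw": 5, "travel": [0, 0, -4], "spin": 0}
    - {"jaw": 5, "travel": [0, 0, -3], "spin": 0}
    - {"jaw": 5, "travel": [0, 0, 0], "spin": 0}
  grip_force: 20

```text
t: 12.5
eef_pos: [0.5661, 0.0805, 0.2191]
tool_rot: [-0.0, 0.96, -0.278, 0.018]
force: [0.3, -1.1, -1.3]
grip_width: 0.0618
```

```bash
python3 snap.py wrist w9
```

```text
12.5 [0.5661 0.0805 0.2191] 0.06182953078017759
```

View pics/w9.png

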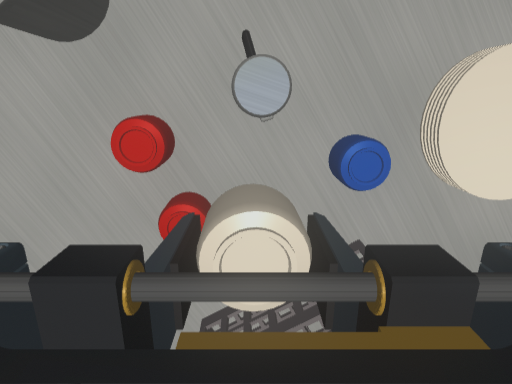

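Request:
drive_tool:
  deltas:
    - {"jaw": 5, "travel": [0, 0, 0], "spin": -0.129}
    - {"jaw": 5, "travel": [0, 0, 0], "spin": -0.129}
    - {"jaw": 5, "travel": [0, 0, 0], "spin": -0.129}
    - {"jaw": 5, "travel": [0, 0, 0], "spin": -0.129}
    - {"jaw": 5, "travel": [-2, 3.6, 0], "spin": 0}
    - {"jaw": 5, "travel": [-2, 3.6, 0], "spin": 0}
    - {"jaw": 5, "travel": [-2, 3.6, 0], "spin": 0}
    - {"jaw": 5, "travel": [-2, 3.6, 0], "spin": 0}
    - {"jaw": 5, "travel": [-1.5, 3.6, 0], "spin": 0}
    - {"jaw": 5, "travel": [-1, 3, 0], "spin": 0}
    - {"jaw": 5, "travel": [0, 0, 0], "spin": 0}

```text
t: 13.65
eef_pos: [0.4429, -0.1315, 0.2055]
tool_rot: [0.003, 1.0, -0.011, 0.006]
force: [-0.4, 0.7, -1.0]
grip_width: 0.0617
```

```bash
cat >> h.py <<'E'
TH=-.047;O=np.array([.5003,-.3292,0])
def rack(x,y,z): return O+np.array([np.cos(TH)*x-np.sin(TH)*y,np.sin(TH)*x+np.cos(TH)*y,z])
E
cat > go.py <<'E'
import sys
from rig import *
from h import *
s=sense();t=np.array([float(v) for v in sys.argv[1:4]])
T=R.from_quat(s['tool_rot'][[1,2,3,0]]).as_matrix()
yaw=np.arctan2(T[1,0],T[0,0])
print(s['eef_pos'].round(4),'yaw',yaw.round(4),'tilt',T[:,2].round(3),'tool cm',(100*T.T@(t-s['eef_pos'])).round(2),'spin to', [round(float((yaw-float(sys.argv[4])+np.pi)%(2*np.pi)-np.pi),3) if len(sys.argv)>4 else None], 'q6',s['joint_pos'][5].round(2))
E
python3 - <<'E'
from h import *
for y in (.197,.099,.002): print(rack(-.06,y,.0317))
E
python3 go.py .4497 -.1296 .0317 -.047; python3 snap.py wrist w10
```

```text
[ 0.44962185 -0.12959858  0.0317    ]
[ 0.44501754 -0.22749036  0.0317    ]
[ 0.44046022 -0.32438325  0.0317    ]
[ 0.4429 -0.1315  0.2055] yaw -0.0217 tilt [ 0.013 -0.007 -1.   ] tool cm [ 0.45 -0.31 17.39] spin to [0.025] q6 -0.4
13.65 [ 0.4429 -0.1315  0.2055] 0.061745567114846425
```

View pics/w10.png

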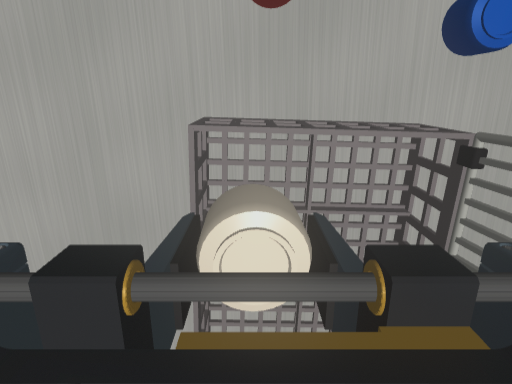

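Run:
```python
from h import *
import pickle
p,s=pickle.load(open('pics/w10.pkl','rb'))
def inv(P): 
    d=P-O; c,s_=np.cos(TH),np.sin(TH); return (c*d[0]+s_*d[1],-s_*d[0]+c*d[1])
for uv,z in [((311,207),.028),((310,150),.028),((194,128),.1),((462,136),.1)]: print(uv,onz(p,uv,z).round(4),np.round(inv(onz(p,uv,z)),4))
```

```text
(311, 207) [ 0.5105 -0.1763  0.028 ] [0.0031 0.1532]
(310, 150) [ 0.5073 -0.1092  0.028 ] [-0.0034  0.22  ]
(194, 128) [ 0.3936 -0.0753  0.1   ] [-0.1185  0.2486]
(462, 136) [ 0.6259 -0.0874  0.1   ] [0.1141 0.2475]
```

Request:
drive_tool:
  deltas:
    - {"jaw": 5, "travel": [0.4, -0.3, 1], "spin": 0.025}
    - {"jaw": 5, "travel": [0, 0, 2], "spin": 0}
    - {"jaw": 5, "travel": [0, 0, 2], "spin": 0}
    - {"jaw": 5, "travel": [0, 0, 2], "spin": 0}
    - {"jaw": 5, "travel": [0, 0, 2], "spin": 0}
    - {"jaw": 5, "travel": [0, 0, 0], "spin": 0}

```text
t: 14.3
eef_pos: [0.4479, -0.1225, 0.1097]
tool_rot: [0.001, 1.0, -0.023, 0.004]
force: [1.1, 0.4, -1.1]
grip_width: 0.0621
```

```bash
python3 go.py .4497 -.1296 .0317 -.047
```

```text
[ 0.4479 -0.1225  0.1097] yaw -0.0461 tilt [ 0.009 -0.003 -1.   ] tool cm [0.15 0.68 7.8 ] spin to [0.001] q6 -0.35
```

Request:
drive_tool:
  deltas:
    - {"jaw": 5, "travel": [0.1, 0.7, 0.5], "spin": 0}
    - {"jaw": 5, "travel": [0, 0.1, 1.5], "spin": 0}
    - {"jaw": 5, "travel": [0, 0.1, 1.5], "spin": 0}
    - {"jaw": 5, "travel": [0, 0.1, 1.5], "spin": 0}
    - {"jaw": 5, "travel": [0, 0.1, 1.2], "spin": 0}
    - {"jaw": 5, "travel": [0, 0, 0], "spin": 0}

```text
t: 14.9
eef_pos: [0.4524, -0.1346, 0.0483]
tool_rot: [0.002, 1.0, -0.022, 0.006]
force: [0.3, 0.2, -1.0]
grip_width: 0.0617
```

```bash
python3 go.py .4497 -.1296 .0317 -.047
```

```text
[ 0.4524 -0.1346  0.0483] yaw -0.0432 tilt [ 0.013 -0.004 -1.   ] tool cm [-0.31 -0.5   1.66] spin to [0.004] q6 -0.37
```

Request:
drive_tool:
  deltas:
    - {"jaw": 5, "travel": [-0.2, -0.4, 0.6], "spin": 0}
    - {"jaw": 5, "travel": [-0.1, 0, 0.6], "spin": 0}
    - {"jaw": 5, "travel": [0, 0, 0.3], "spin": 0}
    - {"jaw": 5, "travel": [0, 0, 0], "spin": 0}

```text
t: 15.3
eef_pos: [0.4509, -0.1307, 0.0341]
tool_rot: [0.003, 1.0, -0.021, 0.008]
force: [-0.4, 0.2, -1.1]
grip_width: 0.062
```

```bash
python3 go.py .4497 -.1296 .0317 -.047
```

```text
[ 0.4509 -0.1307  0.0341] yaw -0.0428 tilt [ 0.016 -0.006 -1.   ] tool cm [-0.13 -0.1   0.24] spin to [0.004] q6 -0.37
```

Close to the floor; lower slightly, release to 7.6 cm and rise.

Request:
drive_tool:
  deltas:
    - {"jaw": 5, "travel": [0, 0, 0.2], "spin": 0}
    - {"jaw": 5, "travel": [0, 0, 0], "spin": 0}
    - {"jaw": 7.4, "travel": [0, 0, 0], "spin": 0}
    - {"jaw": 7.4, "travel": [0, 0, 0], "spin": 0}
    - {"jaw": 7.4, "travel": [0, 0, -1.5], "spin": 0}
    - {"jaw": 7.4, "travel": [0, 0, -2.5], "spin": 0}
    - {"jaw": 7.4, "travel": [0, 0, -3], "spin": 0}
    - {"jaw": 7.4, "travel": [0, 0, -3], "spin": 0}
    - {"jaw": 7.4, "travel": [0, 0, -4], "spin": 0}
    - {"jaw": 7.4, "travel": [0, 0, -4], "spin": 0}
    - {"jaw": 7.4, "travel": [0, 0, -4], "spin": 0}
    - {"jaw": 7.4, "travel": [0, 0, -2], "spin": 0}

```text
t: 16.5
eef_pos: [0.4456, -0.1288, 0.2807]
tool_rot: [0.002, 1.0, -0.021, 0.006]
force: [0.4, -0.7, -1.0]
grip_width: 0.0738
```

```bash
python3 snap.py wrist w11
```

```text
16.5 [ 0.4456 -0.1288  0.2807] 0.07384758993013699
```

View pics/w11.png

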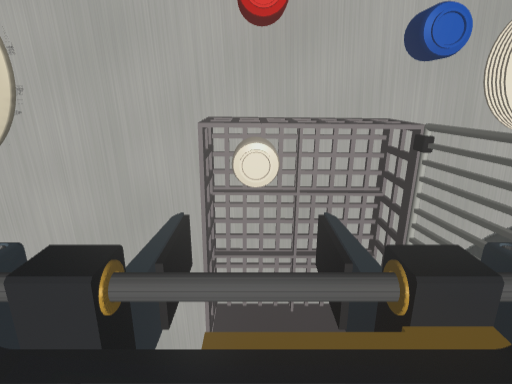

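Request:
drive_tool:
  deltas:
    - {"jaw": 6, "travel": [0.4, -4.3, 0], "spin": 0}
    - {"jaw": 6, "travel": [0.4, -4.3, 0], "spin": 0}
    - {"jaw": 6, "travel": [0.4, -4.3, 0], "spin": 0}
    - {"jaw": 6, "travel": [0.4, -4.3, 0], "spin": 0}
    - {"jaw": 6, "travel": [0.4, -4.3, 0], "spin": 0}
    - {"jaw": 6, "travel": [0.4, -4.3, 0], "spin": 0}
    - {"jaw": 6, "travel": [0.4, -4.3, 0], "spin": 0}
    - {"jaw": 6, "travel": [0.4, -4.3, 0], "spin": 0}
    - {"jaw": 6, "travel": [0.4, -4.3, 0], "spin": 0}
    - {"jaw": 6, "travel": [0, 0, 0], "spin": 0}

```text
t: 17.55
eef_pos: [0.5017, 0.2698, 0.2815]
tool_rot: [0.003, 1.0, -0.024, 0.011]
force: [-0.6, -0.5, -0.6]
grip_width: 0.0601
```

```bash
python3 snap.py wrist w12; python3 go.py .5004 .3506 .156 0
```

```text
17.55 [0.5017 0.2698 0.2815] 0.060061639680705096
[0.5013 0.2678 0.2813] yaw -0.0485 tilt [ 0.021 -0.008 -1.   ] tool cm [-0.76 -8.36 12.46] spin to [-0.048] q6 0.45
```

View pics/w12.png

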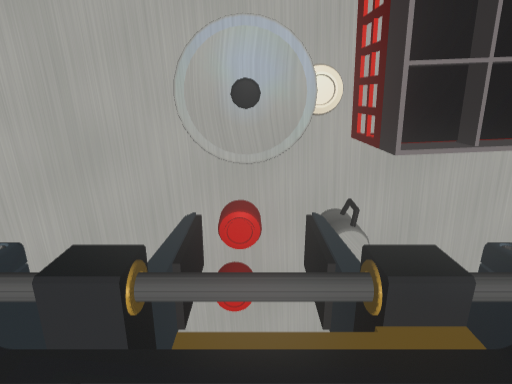

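Run:
```python
from h import *
import pickle
p,s=pickle.load(open('pics/w12.pkl','rb'))
print('knob',onz(p,(245,93),.192),'lid',onz(p,(246,88.5),.15),'cup4',onz(p,(320,89),.05))
print('stack top corner',onz(p,(397,150),.14),'bot corner',onz(p,(353,135),0), 'top far',onz(p,(411,2),.14))
```

```text
knob [0.50002863 0.35360697 0.192     ] lid [0.5010054  0.35753493 0.15      ] cup4 [0.59053052 0.35423405 0.05      ]
stack top corner [0.64845908 0.29222945 0.14      ] bot corner [0.64972451 0.28971285 0.        ] top far [0.64954598 0.42305378 0.14      ]
```

Request:
drive_tool:
  deltas:
    - {"jaw": 6, "travel": [-0.3, -3, 0], "spin": 0}
    - {"jaw": 6, "travel": [-0.3, -3, 0], "spin": 0}
    - {"jaw": 6, "travel": [-0.2, -2.5, 0], "spin": 0}
    - {"jaw": 6, "travel": [0, 0, 1.5], "spin": 0}
    - {"jaw": 6, "travel": [0, 0, 1.5], "spin": 0}
    - {"jaw": 6, "travel": [0, 0, 1.5], "spin": 0}
    - {"jaw": 6, "travel": [0, 0, 0], "spin": 0}

```text
t: 18.3
eef_pos: [0.4982, 0.3499, 0.2331]
tool_rot: [0.005, 1.0, -0.026, 0.01]
force: [0.1, 0.1, 0.6]
grip_width: 0.0601
```

```bash
python3 go.py .500 .353 .158 0;python3 snap.py wrist w13
```

```text
[0.4982 0.3499 0.2331] yaw -0.0519 tilt [ 0.019 -0.011 -1.   ] tool cm [ 0.02 -0.39  7.51] spin to [-0.052] q6 0.58
18.3 [0.4982 0.3499 0.2331] 0.06014709889278064
```

View pics/w13.png

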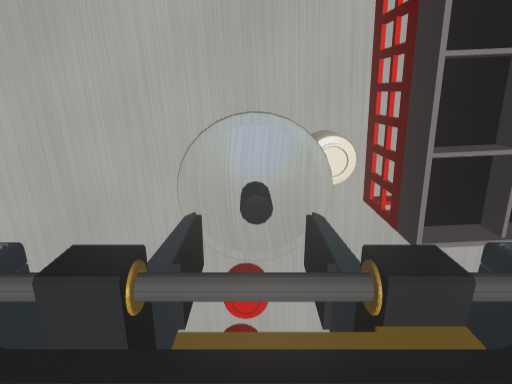

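Run:
```python
from h import *
import pickle
p,s=pickle.load(open('pics/w13.pkl','rb'))
k=onz(p,(257,209),.192); print('knob',k,onz(p,(255,188),.15),'cup4',onz(p,(335,159),.05))
k[2]=.158;print(100*totool(s,k-s['eef_pos']))
```

```text
knob [0.50076636 0.35455399 0.192     ] [0.50054419 0.35749527 0.15      ] cup4 [0.59403788 0.35650512 0.05      ]
[ 0.08458315 -0.5534095   7.50606495]
```

Request:
drive_tool:
  deltas:
    - {"jaw": 6, "travel": [0.05, -0.5, 1.5], "spin": 0}
    - {"jaw": 6, "travel": [0, 0, 1.5], "spin": 0}
    - {"jaw": 6, "travel": [0, 0, 1.5], "spin": 0}
    - {"jaw": 6, "travel": [0, 0, 1.5], "spin": 0}
    - {"jaw": 6, "travel": [0, 0, 1], "spin": 0}
    - {"jaw": 6, "travel": [0, 0, 0], "spin": 0}

```text
t: 18.95
eef_pos: [0.5033, 0.3542, 0.1629]
tool_rot: [0.003, 1.0, -0.027, 0.013]
force: [0.4, -0.3, 0.2]
grip_width: 0.0599
```

```bash
python3 go.py .5005 .3545 .158 0
```

```text
[0.5033 0.3542 0.1629] yaw -0.0545 tilt [ 0.025 -0.008 -1.   ] tool cm [-0.29 -0.02  0.49] spin to [-0.054] q6 0.59
```

Request:
drive_tool:
  deltas:
    - {"jaw": 6, "travel": [-0.25, 0, 0.4], "spin": 0}
    - {"jaw": 3, "travel": [0, 0, 0], "spin": 0}
    - {"jaw": 1.5, "travel": [0, 0, 0], "spin": 0}
    - {"jaw": 1.5, "travel": [0, 0, 0], "spin": 0}
    - {"jaw": 1.5, "travel": [0, 0, 0], "spin": 0}
    - {"jaw": 1.5, "travel": [0, 0, 0], "spin": 0}
  grip_force: 40

```text
t: 19.55
eef_pos: [0.5017, 0.355, 0.161]
tool_rot: [0.002, 1.0, -0.027, 0.014]
force: [-1.4, 0.4, -1.0]
grip_width: 0.0233
```

```bash
python3 go.py .40 .455 .158 0
```

```text
[0.5017 0.355  0.161 ] yaw -0.0546 tilt [ 0.028 -0.006 -1.   ] tool cm [-10.71  -9.43  -0.04] spin to [-0.055] q6 0.59
```

Request:
drive_tool:
  deltas:
    - {"jaw": 1.5, "travel": [0, 0, -0.5], "spin": 0}
    - {"jaw": 1.5, "travel": [0, 0, -0.7], "spin": 0}
    - {"jaw": 1.5, "travel": [-1, 0, -0.5], "spin": 0}
    - {"jaw": 1.5, "travel": [-1.5, -1, 0], "spin": 0}
    - {"jaw": 1.5, "travel": [-2, -2, 0], "spin": 0}
    - {"jaw": 1.5, "travel": [-2, -2, 0], "spin": 0}
    - {"jaw": 1.5, "travel": [-2, -2, 0], "spin": 0}
    - {"jaw": 1.5, "travel": [-1.5, -1.5, 0], "spin": 0}
    - {"jaw": 1.5, "travel": [-0.7, -1, 0], "spin": 0}
    - {"jaw": 1.5, "travel": [0, 0, 0], "spin": 0}

```text
t: 20.55
eef_pos: [0.3874, 0.4609, 0.1753]
tool_rot: [0.003, 1.0, -0.027, 0.012]
force: [0.8, -1.0, -6.2]
grip_width: 0.0234
```

```bash
python3 go.py .40 .455 .161 0;python3 snap.py wrist w14;python3 snap.py side d14
```

```text
[0.3874 0.4609 0.1753] yaw -0.0545 tilt [ 0.024 -0.007 -1.   ] tool cm [1.26 0.52 1.47] spin to [-0.055] q6 0.85
20.55 [0.3874 0.4609 0.1753] 0.02335484450387082
20.6 [0.3878 0.4602 0.1753] 0.023222989266611156
```

View pics/d14.png

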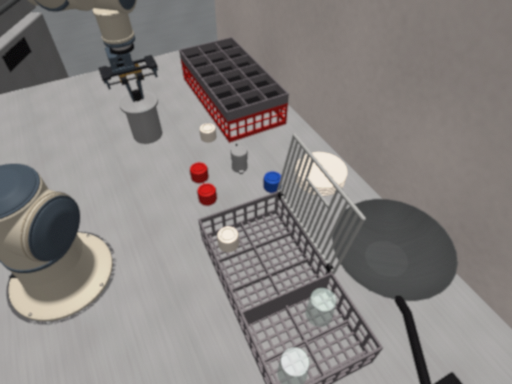

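Request:
drive_tool:
  deltas:
    - {"jaw": 1.5, "travel": [0, 0, 0.5], "spin": 0}
    - {"jaw": 1.5, "travel": [0, 0, 0.5], "spin": 0}
    - {"jaw": 1.5, "travel": [0, 0, 0.4], "spin": 0}
    - {"jaw": 1.5, "travel": [0, 0, 0.2], "spin": 0}
    - {"jaw": 1.5, "travel": [0, 0, 0], "spin": 0}

```text
t: 21.15
eef_pos: [0.3933, 0.4577, 0.1612]
tool_rot: [0.002, 0.999, -0.03, 0.015]
force: [-1.5, -0.1, -5.1]
grip_width: 0.0233
```

Request:
drive_tool:
  deltas:
    - {"jaw": 1.5, "travel": [0, 0, 0.2], "spin": 0}
    - {"jaw": 6, "travel": [0, 0, 0], "spin": 0}
    - {"jaw": 6, "travel": [0, 0, 0], "spin": 0}
    - {"jaw": 6, "travel": [0, 0, -1], "spin": 0}
    - {"jaw": 6, "travel": [0, 0, -2], "spin": 0}
    - {"jaw": 6, "travel": [0, 0, -3], "spin": 0}
    - {"jaw": 6, "travel": [0, 0, -3], "spin": 0}
    - {"jaw": 6, "travel": [0, 0, 0], "spin": 0}

```text
t: 21.95
eef_pos: [0.3939, 0.4576, 0.2562]
tool_rot: [0.001, 0.999, -0.032, 0.017]
force: [0.7, 0.3, 0.1]
grip_width: 0.0599
```

```bash
python3 go.py .592 .355 .26 1.5708;python3 snap.py wrist w15
```

```text
[0.3939 0.4576 0.2562] yaw -0.0631 tilt [ 0.034 -0.002 -0.999] tool cm [20.42  8.99  0.31] spin to [-1.634] q6 0.84
21.95 [0.3939 0.4576 0.2562] 0.05987246950835191
```

View pics/w15.png

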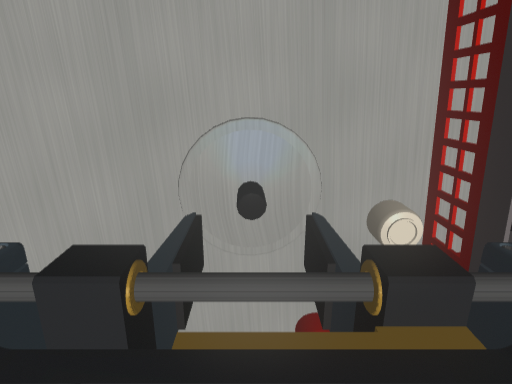

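Request:
drive_tool:
  deltas:
    - {"jaw": 9, "travel": [4, 1.8, 0], "spin": 0}
    - {"jaw": 9, "travel": [4, 1.8, 0], "spin": 0}
    - {"jaw": 9, "travel": [4, 1.8, 0], "spin": 0}
    - {"jaw": 9, "travel": [4, 1.8, 0], "spin": 0}
    - {"jaw": 9, "travel": [3.5, 1.8, 0], "spin": 0}
    - {"jaw": 9, "travel": [0, 0, 0], "spin": -0.148}
    - {"jaw": 9, "travel": [0, 0, 0], "spin": -0.148}
    - {"jaw": 9, "travel": [0, 0, 0], "spin": -0.148}
    - {"jaw": 9, "travel": [0, 0, 0], "spin": -0.148}
    - {"jaw": 9, "travel": [0, 0, 0], "spin": -0.148}
    - {"jaw": 9, "travel": [0, 0, 0], "spin": -0.148}
    - {"jaw": 9, "travel": [0, 0, 0], "spin": -0.148}
    - {"jaw": 9, "travel": [0, 0, 0], "spin": -0.148}
    - {"jaw": 9, "travel": [0, 0, 0], "spin": -0.148}
    - {"jaw": 9, "travel": [0, 0, 0], "spin": -0.148}
    - {"jaw": 9, "travel": [0, 0, 0], "spin": -0.148}
    - {"jaw": 9, "travel": [0, 0, 0], "spin": 0}

```text
t: 23.7
eef_pos: [0.5857, 0.3458, 0.2453]
tool_rot: [0.009, 0.698, 0.716, -0.0]
force: [0.1, 0.2, 0.1]
grip_width: 0.0897
```

```bash
python3 go.py .592 .355 .018 1.5708;python3 snap.py wrist w16
```

```text
[0.5857 0.3458 0.2453] yaw 1.5956 tilt [ 0.013 -0.013 -1.   ] tool cm [ 1.21  0.36 22.72] spin to [0.025] q6 -1.14
23.7 [0.5857 0.3458 0.2453] 0.089712258412886
```

View pics/w16.png

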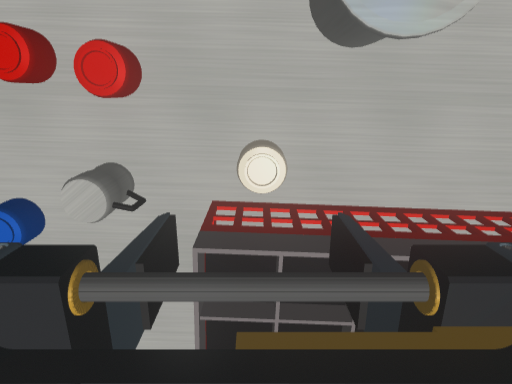

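Run:
```python
from h import *
import pickle
p,s=pickle.load(open('pics/w16.pkl','rb'))
print('cup4',onz(p,(262,172),.05),'stack',onz(p,(198,250),.14),onz(p,(278,254),.14),'bot',onz(p,(213,202),0),onz(p,(500,209),0))
```

```text
cup4 [0.5919127  0.35415018 0.05      ] stack [0.64893315 0.29313221 0.14      ] [0.65065119 0.37062353 0.14      ] bot [0.64920858 0.28854455 0.        ] [ 6.47219977e-01  6.84976179e-01 -5.55111512e-17]
```

Request:
drive_tool:
  deltas:
    - {"jaw": 8.6, "travel": [0.8, 0.6, 2], "spin": 0.025}
    - {"jaw": 8.6, "travel": [0, 0, 2], "spin": 0}
    - {"jaw": 8.6, "travel": [0, 0, 2], "spin": 0}
    - {"jaw": 8.6, "travel": [0, 0, 2], "spin": 0}
    - {"jaw": 8.6, "travel": [0, 0, 2], "spin": 0}
    - {"jaw": 8.6, "travel": [0, 0, 2], "spin": 0}
    - {"jaw": 8.6, "travel": [0, 0, 0], "spin": 0}

```text
t: 24.45
eef_pos: [0.5928, 0.3521, 0.1193]
tool_rot: [0.009, 0.723, 0.691, -0.001]
force: [-0.7, -0.3, 0.6]
grip_width: 0.0861
```

```bash
python3 go.py .592 .354 .018 1.5708;python3 snap.py wrist w17
```

```text
[0.5928 0.3521 0.1193] yaw 1.5262 tilt [ 0.012 -0.014 -1.   ] tool cm [ 0.32 -0.22 10.12] spin to [-0.045] q6 -1.06
24.45 [0.5928 0.3521 0.1193] 0.08605070986613653
```

View pics/w17.png

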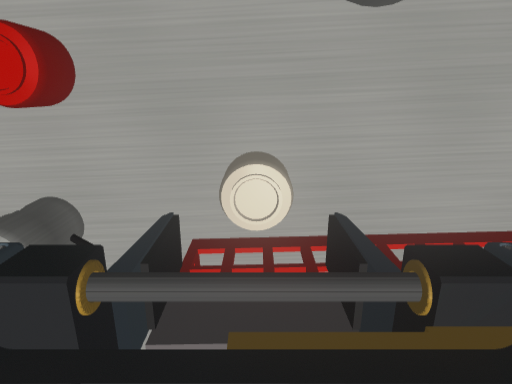

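Request:
drive_tool:
  deltas:
    - {"jaw": 8.6, "travel": [0.2, -0.2, 1.5], "spin": -0.04}
    - {"jaw": 8.6, "travel": [0, 0, 1.5], "spin": 0}
    - {"jaw": 8.6, "travel": [0, 0, 1.5], "spin": 0}
    - {"jaw": 8.6, "travel": [0, 0, 1.5], "spin": 0}
    - {"jaw": 8.6, "travel": [0, 0, 0], "spin": 0}

```text
t: 25.0
eef_pos: [0.5949, 0.3548, 0.0616]
tool_rot: [0.01, 0.712, 0.702, 0.003]
force: [-0.2, 1.0, 0.3]
grip_width: 0.0859
```

```bash
python3 go.py .592 .354 .018 1.5708
```

```text
[0.5949 0.3548 0.0616] yaw 1.5577 tilt [ 0.018 -0.011 -1.   ] tool cm [-0.03 -0.37  4.35] spin to [-0.013] q6 -1.09
```

Request:
drive_tool:
  deltas:
    - {"jaw": 8.6, "travel": [0, -0.3, 1], "spin": 0}
    - {"jaw": 8.6, "travel": [0, -0.1, 1], "spin": 0}
    - {"jaw": 8.6, "travel": [0, 0, 1], "spin": 0}
    - {"jaw": 8.6, "travel": [0, 0, 1], "spin": 0}
    - {"jaw": 8.6, "travel": [0, 0, 0.3], "spin": 0}
    - {"jaw": 5, "travel": [0, 0, 0], "spin": 0}
    - {"jaw": 5, "travel": [0, 0, 0], "spin": 0}
    - {"jaw": 5, "travel": [0, 0, 0], "spin": 0}
    - {"jaw": 5, "travel": [0, 0, 0], "spin": 0}
  grip_force: 20

```text
t: 25.9
eef_pos: [0.5923, 0.3546, 0.0158]
tool_rot: [0.011, 0.712, 0.702, 0.003]
force: [0.1, -0.4, -1.9]
grip_width: 0.0615
```

```bash
python3 go.py .592 .354 .018 1.5708
```

```text
[0.5923 0.3546 0.0158] yaw 1.5563 tilt [ 0.02 -0.01 -1.  ] tool cm [-0.07 -0.02 -0.22] spin to [-0.015] q6 -1.08
```

Request:
drive_tool:
  deltas:
    - {"jaw": 5, "travel": [0, 0, -1], "spin": 0}
    - {"jaw": 5, "travel": [0, 0, -2], "spin": 0}
    - {"jaw": 5, "travel": [0, 0, -3], "spin": 0}
    - {"jaw": 5, "travel": [0, 0, -4], "spin": 0}
    - {"jaw": 5, "travel": [0, 0, -4], "spin": 0}
    - {"jaw": 5, "travel": [0, 0, -4], "spin": 0}
    - {"jaw": 5, "travel": [0, 0, -4], "spin": 0}
    - {"jaw": 5, "travel": [0, 0, 0], "spin": 0.146}
    - {"jaw": 5, "travel": [0, 0, 0], "spin": 0.146}
    - {"jaw": 5, "travel": [0, 0, 0], "spin": 0.146}
    - {"jaw": 5, "travel": [0, 0, 0], "spin": 0.146}
    - {"jaw": 5, "travel": [0, 0, 0], "spin": 0.146}
    - {"jaw": 5, "travel": [0, 0, 0], "spin": 0.146}
    - {"jaw": 5, "travel": [0, 0, 0], "spin": 0.146}
    - {"jaw": 5, "travel": [0, 0, 0], "spin": 0.146}
    - {"jaw": 5, "travel": [0, 0, 0], "spin": 0.146}
    - {"jaw": 5, "travel": [0, 0, 0], "spin": 0.146}
    - {"jaw": 5, "travel": [0, 0, 0], "spin": 0.146}
    - {"jaw": 5, "travel": [0, 0, 0], "spin": 0}

```text
t: 27.8
eef_pos: [0.5855, 0.3565, 0.265]
tool_rot: [0.001, 0.999, -0.047, 0.016]
force: [0.3, 0.7, -0.2]
grip_width: 0.0616
```

```bash
python3 go.py .445 -.2275 .235 -.047
```

```text
[0.5855 0.3565 0.265 ] yaw -0.0947 tilt [ 0.032 -0.003 -0.999] tool cm [-8.56 59.47  2.75] spin to [-0.048] q6 0.57
```

Request:
drive_tool:
  deltas:
    - {"jaw": 5, "travel": [-0.6, 3.5, 0], "spin": 0}
    - {"jaw": 5, "travel": [-0.6, 4.4, 0], "spin": 0}
    - {"jaw": 5, "travel": [-0.6, 4.4, 0], "spin": 0}
    - {"jaw": 5, "travel": [-0.6, 4.4, 0], "spin": 0}
    - {"jaw": 5, "travel": [-0.6, 4.4, 0], "spin": -0.025}
    - {"jaw": 5, "travel": [-0.6, 4.4, 0], "spin": -0.023}
    - {"jaw": 5, "travel": [-0.6, 4.4, 0], "spin": 0}
    - {"jaw": 5, "travel": [-0.6, 4.4, 0], "spin": 0}
    - {"jaw": 5, "travel": [-0.6, 4.4, 0], "spin": 0}
    - {"jaw": 5, "travel": [-0.6, 4.4, 0], "spin": 0}
    - {"jaw": 5, "travel": [-0.6, 4.4, 0], "spin": 0}
    - {"jaw": 5, "travel": [-0.6, 4.4, 0], "spin": 0}
    - {"jaw": 5, "travel": [0, 0, 0], "spin": 0}

```text
t: 29.1
eef_pos: [0.4891, -0.1768, 0.2708]
tool_rot: [0.003, 1.0, 0.014, 0.022]
force: [0.2, -0.2, -0.4]
grip_width: 0.0618
```

```bash
python3 go.py .445 -.2275 .030 -.047; python3 snap.py side d18
```

```text
[ 0.4891 -0.1768  0.2708] yaw 0.0289 tilt [ 0.044 -0.004 -0.999] tool cm [-5.59  4.81 23.89] spin to [0.076] q6 -0.51
29.1 [ 0.4891 -0.1768  0.2708] 0.06175072394721187
```

View pics/d18.png

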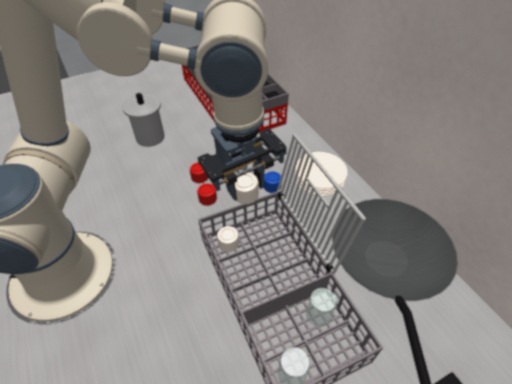

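Request:
drive_tool:
  deltas:
    - {"jaw": 5, "travel": [-2, 1.6, 1], "spin": 0.076}
    - {"jaw": 5, "travel": [-2, 1.6, 1], "spin": 0}
    - {"jaw": 5, "travel": [-1.8, 1.6, 1.5], "spin": 0}
    - {"jaw": 5, "travel": [0, 0, 2], "spin": 0}
    - {"jaw": 5, "travel": [0, 0, 2], "spin": 0}
    - {"jaw": 5, "travel": [0, 0, 2], "spin": 0}
    - {"jaw": 5, "travel": [0, 0, 2], "spin": 0}
    - {"jaw": 5, "travel": [0, 0, 2], "spin": 0}
    - {"jaw": 5, "travel": [0, 0, 0], "spin": 0}

```text
t: 30.05
eef_pos: [0.4374, -0.2168, 0.1338]
tool_rot: [0.002, 1.0, -0.006, 0.025]
force: [0.5, -0.1, 0.0]
grip_width: 0.0615
```

```bash
python3 go.py .445 -.2275 .030 -.047; python3 snap.py wrist w18
```

```text
[ 0.4374 -0.2168  0.1338] yaw -0.0111 tilt [ 0.051 -0.005 -0.999] tool cm [ 0.24  1.02 10.41] spin to [0.036] q6 -0.61
30.05 [ 0.4374 -0.2168  0.1338] 0.06153198732359202
```

View pics/w18.png

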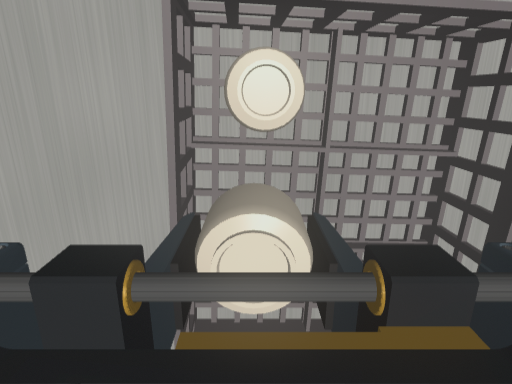

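Request:
drive_tool:
  deltas:
    - {"jaw": 5, "travel": [0.2, 1, 0.3], "spin": 0.036}
    - {"jaw": 5, "travel": [0, 0.1, 1.5], "spin": 0}
    - {"jaw": 5, "travel": [0, 0.1, 1.5], "spin": 0}
    - {"jaw": 5, "travel": [0, 0.1, 1.5], "spin": 0}
    - {"jaw": 5, "travel": [0, 0.1, 1.5], "spin": 0}
    - {"jaw": 5, "travel": [0, 0, 1.5], "spin": 0}
    - {"jaw": 5, "travel": [0, 0, 0], "spin": 0}

```text
t: 30.8
eef_pos: [0.451, -0.2379, 0.0629]
tool_rot: [0.006, 0.999, -0.025, 0.032]
force: [0.2, 0.6, -1.1]
grip_width: 0.0613
```

```bash
python3 go.py .446 -.2275 .030 -.047
```

```text
[ 0.451  -0.2379  0.0629] yaw -0.0504 tilt [ 0.065 -0.015 -0.998] tool cm [-0.77 -1.05  3.24] spin to [-0.003] q6 -0.6
```

Request:
drive_tool:
  deltas:
    - {"jaw": 5, "travel": [-0.5, -1, 0.5], "spin": 0}
    - {"jaw": 5, "travel": [-0.2, 0, 1], "spin": 0}
    - {"jaw": 5, "travel": [0, 0, 1], "spin": 0}
    - {"jaw": 5, "travel": [0, 0, 0.3], "spin": 0}
    - {"jaw": 5, "travel": [0, 0, 0], "spin": 0}

```text
t: 31.3
eef_pos: [0.4477, -0.2285, 0.0351]
tool_rot: [0.008, 0.999, -0.026, 0.034]
force: [-0.2, 0.7, -1.1]
grip_width: 0.0615
```

```bash
python3 go.py .446 -.2275 .032 -.047
```

```text
[ 0.4477 -0.2285  0.0351] yaw -0.051 tilt [ 0.068 -0.017 -0.998] tool cm [-0.2  -0.09  0.29] spin to [-0.004] q6 -0.59
```

Request:
drive_tool:
  deltas:
    - {"jaw": 5, "travel": [-0.1, 0, 0.25], "spin": 0}
    - {"jaw": 5, "travel": [0, 0, 0], "spin": 0}
    - {"jaw": 7.4, "travel": [0, 0, 0], "spin": 0}
    - {"jaw": 7.4, "travel": [0, 0, 0], "spin": 0}
    - {"jaw": 7.4, "travel": [0, 0, -1.5], "spin": 0}
    - {"jaw": 7.4, "travel": [0, 0, -2.5], "spin": 0}
    - {"jaw": 7.4, "travel": [0, 0, -3], "spin": 0}
    - {"jaw": 7.4, "travel": [0, 0, -3], "spin": 0}
    - {"jaw": 7.4, "travel": [0, 0, -4], "spin": 0}
    - {"jaw": 7.4, "travel": [0, 0, -4], "spin": 0}
    - {"jaw": 7.4, "travel": [0, 0, -4], "spin": 0}
    - {"jaw": 7.4, "travel": [0, 0, -4], "spin": 0}
    - {"jaw": 7.4, "travel": [0, 0, -4], "spin": 0}

```text
t: 32.6
eef_pos: [0.4234, -0.2218, 0.3409]
tool_rot: [0.006, 0.999, -0.026, 0.032]
force: [-0.2, 0.4, 0.1]
grip_width: 0.074
```

```bash
python3 go.py .446 -.2275 .032 -.047;python3 snap.py wrist w19;python3 snap.py scene s19
```

```text
[ 0.4234 -0.2218  0.3409] yaw -0.0516 tilt [ 0.063 -0.014 -0.998] tool cm [ 0.31  0.12 30.97] spin to [-0.005] q6 -0.58
32.6 [ 0.4234 -0.2218  0.3409] 0.07403849200862071
32.65 [ 0.425  -0.2231  0.3474] 0.07375369683447078
```

View pics/w19.png

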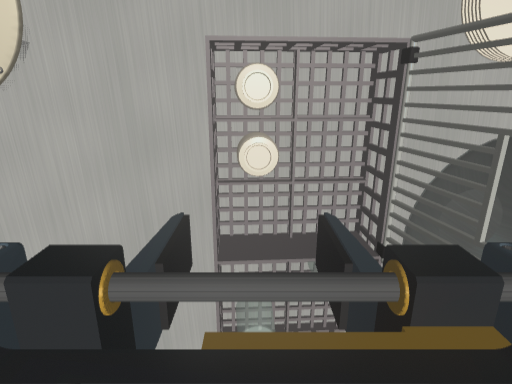

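View pics/s19.png

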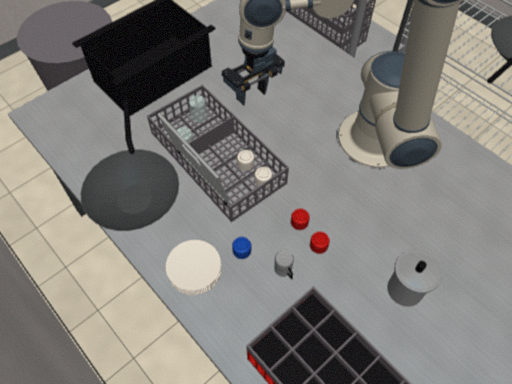

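```bash
python3 go.py .664 -.238 .385 -.047
```

```text
[ 0.4254 -0.2233  0.3444] yaw -0.0513 tilt [ 0.07  -0.019 -0.997] tool cm [24.14  0.28 -2.36] spin to [-0.004] q6 -0.58
```

Request:
drive_tool:
  deltas:
    - {"jaw": 4, "travel": [0, 0, -2], "spin": 0}
    - {"jaw": 4, "travel": [3.4, 0, -1], "spin": 0}
    - {"jaw": 4, "travel": [3.4, 0, 0], "spin": 0}
    - {"jaw": 4, "travel": [3.4, 0, 0], "spin": 0}
    - {"jaw": 4, "travel": [3.4, 0, 0], "spin": 0}
    - {"jaw": 4, "travel": [3.4, 0, 0], "spin": 0}
    - {"jaw": 4, "travel": [3.4, 0, 0], "spin": 0}
    - {"jaw": 4, "travel": [3, 0, 0], "spin": 0}
    - {"jaw": 4, "travel": [0, 0, 0], "spin": 0}

```text
t: 33.6
eef_pos: [0.6629, -0.2338, 0.3911]
tool_rot: [0.009, 0.999, -0.027, 0.035]
force: [-0.6, -0.1, -0.7]
grip_width: 0.0401
```

```bash
python3 go.py .664 -.238 .2885 -.047;python3 snap.py wrist w20
```

```text
[ 0.6629 -0.2338  0.3911] yaw -0.0531 tilt [ 0.07  -0.02  -0.997] tool cm [-0.59  0.25 10.25] spin to [-0.006] q6 -0.37
33.6 [ 0.6629 -0.2338  0.3911] 0.040051595775721205
```

View pics/w20.png

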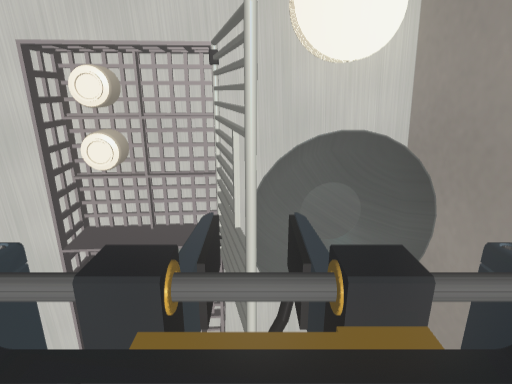

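Run:
```python
from h import *
import pickle
p,s=pickle.load(open('pics/w20.pkl','rb'))
for uv in [(250,20),(252,230),(252,320)]: print(onz(p,uv,.302))
b=onz(p,(252,240),.302);
T=R.from_quat(s['tool_rot'][[1,2,3,0]]).as_matrix()
print(100*T.T@(b-s['eef_pos'])-np.array([0,0,-1.7]))
```

```text
[ 0.67267926 -0.10039483  0.302     ]
[ 0.66517331 -0.26770959  0.302     ]
[ 0.66000642 -0.36406691  0.302     ]
[-0.22307466  4.21393161 10.68230433]
```

Request:
drive_tool:
  deltas:
    - {"jaw": 4, "travel": [-0.3, 0.2, 1.5], "spin": 0}
    - {"jaw": 4, "travel": [0, 0, 2], "spin": 0}
    - {"jaw": 4, "travel": [0, 0, 2], "spin": 0}
    - {"jaw": 4, "travel": [0, 0, 2], "spin": 0}
    - {"jaw": 4, "travel": [0, 0, 0], "spin": 0}

```text
t: 34.15
eef_pos: [0.6596, -0.2371, 0.3137]
tool_rot: [0.009, 0.999, -0.027, 0.034]
force: [-1.0, 0.1, 0.2]
grip_width: 0.0403
```

```bash
python3 go.py .666 -.238 .2885 -.047;python3 snap.py wrist w21
```

```text
[ 0.6596 -0.2371  0.3137] yaw -0.054 tilt [ 0.068 -0.02  -0.998] tool cm [0.47 0.01 2.56] spin to [-0.007] q6 -0.38
34.15 [ 0.6596 -0.2371  0.3137] 0.04031289749029782
```

View pics/w21.png

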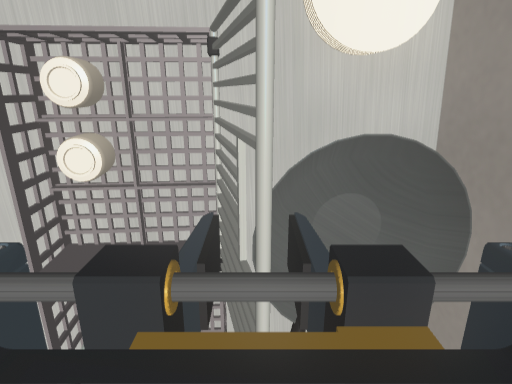

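Bar at column 264, inside the jaws (pads 215–290). Nudge +x, lower, close.

Request:
drive_tool:
  deltas:
    - {"jaw": 4, "travel": [0.45, 0, 0.8], "spin": 0}
    - {"jaw": 4, "travel": [0, 0, 1.2], "spin": 0}
    - {"jaw": 4, "travel": [0, 0, 0.5], "spin": 0}
    - {"jaw": 2, "travel": [0, 0, 0], "spin": 0}
    - {"jaw": 0, "travel": [0, 0, 0], "spin": 0}
    - {"jaw": 0, "travel": [0, 0, 0], "spin": 0}
    - {"jaw": 0, "travel": [0, 0, 0], "spin": 0}
    - {"jaw": 0, "travel": [0, 0, 0], "spin": 0}
  grip_force: 12

```text
t: 35.0
eef_pos: [0.6671, -0.2387, 0.2933]
tool_rot: [0.01, 0.999, -0.027, 0.037]
force: [-2.1, -0.2, -2.5]
grip_width: 0.0096
```

```bash
python3 go.py .666 -.238 .2885 -.047
```

```text
[ 0.6671 -0.2387  0.2933] yaw -0.0541 tilt [ 0.074 -0.023 -0.997] tool cm [-0.15 -0.07  0.47] spin to [-0.007] q6 -0.38
```

```bash
python3 -c "
import numpy as np
f=1.745-np.arange(0,22)*.085
c,s=np.cos(.074),np.sin(.074)
for a,b in zip(f[:-1],f[1:]):
  dx=20*(np.cos(a)-np.cos(b));dz=20*(np.sin(b)-np.sin(a)); print(round(b,3),round(dx*c+dz*s,2),round(dx*s-dz*c,2),'TCP abs', round(.6671-.0346+.0-.2*np.cos(b),4), round(.2933-.1970+.2*np.sin(b),4))"
```

```text
1.66 -1.66 -0.35 TCP abs 0.6503 0.2955
1.575 -1.69 -0.2 TCP abs 0.6333 0.2963
1.49 -1.7 -0.06 TCP abs 0.6164 0.2956
1.405 -1.7 0.08 TCP abs 0.5995 0.2936
1.32 -1.68 0.23 TCP abs 0.5829 0.29
1.235 -1.66 0.37 TCP abs 0.5666 0.2851
1.15 -1.62 0.51 TCP abs 0.5508 0.2789
1.065 -1.57 0.65 TCP abs 0.5356 0.2713
0.98 -1.51 0.78 TCP abs 0.5211 0.2624
0.895 -1.44 0.9 TCP abs 0.5074 0.2523
0.81 -1.36 1.02 TCP abs 0.4946 0.2412
0.725 -1.27 1.13 TCP abs 0.4828 0.2289
0.64 -1.17 1.24 TCP abs 0.4721 0.2157
0.555 -1.06 1.33 TCP abs 0.4625 0.2017
0.47 -0.94 1.42 TCP abs 0.4542 0.1869
0.385 -0.82 1.49 TCP abs 0.4471 0.1714
0.3 -0.69 1.55 TCP abs 0.4414 0.1554
0.215 -0.55 1.61 TCP abs 0.4371 0.139
0.13 -0.41 1.65 TCP abs 0.4342 0.1222
0.045 -0.27 1.68 TCP abs 0.4327 0.1053
-0.04 -0.13 1.69 TCP abs 0.4327 0.0883
```

Request:
drive_tool:
  deltas:
    - {"jaw": 0, "travel": [-1.66, 0, -0.3], "spin": 0}
    - {"jaw": 0, "travel": [-1.69, 0, -0.2], "spin": 0}
    - {"jaw": 0, "travel": [-1.7, 0, -0.06], "spin": 0}
    - {"jaw": 0, "travel": [-1.7, 0, 0.08], "spin": 0}

```text
t: 35.4
eef_pos: [0.6008, -0.2351, 0.2943]
tool_rot: [0.011, 0.999, -0.027, 0.04]
force: [0.1, -1.8, -1.9]
grip_width: 0.0097
```

Request:
drive_tool:
  deltas:
    - {"jaw": 0, "travel": [-1.7, 0, 0.27], "spin": 0}
    - {"jaw": 0, "travel": [-1.66, 0, 0.37], "spin": 0}
    - {"jaw": 0, "travel": [-1.62, 0, 0.51], "spin": 0}
    - {"jaw": 0, "travel": [-1.57, 0, 0.65], "spin": 0}

```text
t: 35.8
eef_pos: [0.5357, -0.2317, 0.2725]
tool_rot: [0.012, 0.999, -0.027, 0.043]
force: [1.2, 1.6, -0.6]
grip_width: 0.0095
```

Request:
drive_tool:
  deltas:
    - {"jaw": 0, "travel": [-1.5, 0, 0.85], "spin": 0}
    - {"jaw": 0, "travel": [-1.44, 0, 0.92], "spin": 0}
    - {"jaw": 0, "travel": [-1.36, 0, 1.03], "spin": 0}
    - {"jaw": 0, "travel": [-1.27, 0, 1.14], "spin": 0}

```text
t: 36.2
eef_pos: [0.4817, -0.229, 0.229]
tool_rot: [0.012, 0.999, -0.027, 0.044]
force: [3.1, 0.2, -2.6]
grip_width: 0.0098
```

Request:
drive_tool:
  deltas:
    - {"jaw": 0, "travel": [-1.1, 0, 1.24], "spin": 0}
    - {"jaw": 0, "travel": [-1.05, 0, 1.34], "spin": 0}
    - {"jaw": 0, "travel": [-0.95, 0, 1.42], "spin": 0}
    - {"jaw": 0, "travel": [-0.83, 0, 1.49], "spin": 0}

```text
t: 36.6
eef_pos: [0.4456, -0.2273, 0.1701]
tool_rot: [0.012, 0.999, -0.027, 0.045]
force: [5.6, 3.8, -3.7]
grip_width: 0.0093
```

Request:
drive_tool:
  deltas:
    - {"jaw": 0, "travel": [-0.6, 0, 1.5], "spin": 0}
    - {"jaw": 0, "travel": [-0.58, 0, 1.6], "spin": 0}
    - {"jaw": 0, "travel": [-0.42, 0, 1.65], "spin": 0}
    - {"jaw": 0, "travel": [-0.3, 0, 1.3], "spin": 0}

```text
t: 37.0
eef_pos: [0.4319, -0.2269, 0.1066]
tool_rot: [0.011, 0.998, -0.027, 0.047]
force: [11.1, 7.6, -1.2]
grip_width: 0.0098
```

Request:
drive_tool:
  deltas:
    - {"jaw": 0, "travel": [0, 0, 0.6], "spin": 0}
    - {"jaw": 0, "travel": [0, 0, 0.4], "spin": 0}
    - {"jaw": 0, "travel": [0, 0, 0], "spin": 0}

```text
t: 37.3
eef_pos: [0.4319, -0.2268, 0.0954]
tool_rot: [0.011, 0.999, -0.027, 0.046]
force: [-0.4, 1.1, -1.7]
grip_width: 0.0098
```

```bash
python3 snap.py side d22; python3 -c "
from rig import *;print(sense()['force'])"
```

```text
37.3 [ 0.4319 -0.2268  0.0954] 0.009845641380283465
[-2.08806497  1.39521691 -0.97339499]
```

View pics/d22.png

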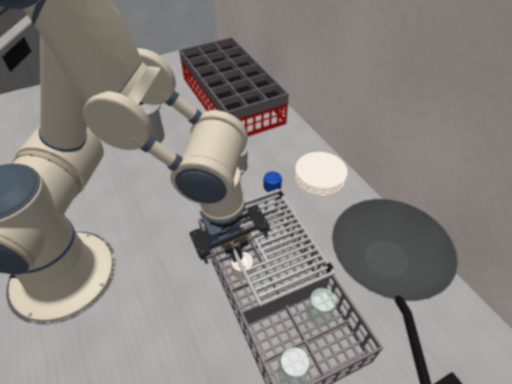

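Request:
drive_tool:
  deltas:
    - {"jaw": 3, "travel": [0, 0, 0], "spin": 0}
    - {"jaw": 3, "travel": [0, 0, 0], "spin": 0}
    - {"jaw": 3, "travel": [0.1, 0, -1.5], "spin": 0}
    - {"jaw": 3, "travel": [0, 0, -3], "spin": 0}
    - {"jaw": 6, "travel": [0, 0, -4], "spin": 0}
    - {"jaw": 9, "travel": [0, 0, -4], "spin": 0}
    - {"jaw": 9, "travel": [0, 0, -4], "spin": 0}
    - {"jaw": 9, "travel": [0, 0, 0], "spin": 0}

```text
t: 38.15
eef_pos: [0.419, -0.2237, 0.2684]
tool_rot: [0.012, 0.998, -0.027, 0.048]
force: [0.2, 0.1, -0.8]
grip_width: 0.059
```

```bash
python3 go.py .622 .152 .26 -.24;python3 snap.py wrist w23;python3 snap.py scene s23
```

```text
[ 0.419  -0.2237  0.2684] yaw -0.0536 tilt [ 0.095 -0.027 -0.995] tool cm [ 18.09 -38.65   1.74] spin to [0.186] q6 -0.6
38.15 [ 0.419  -0.2237  0.2684] 0.0589843201907887
38.2 [ 0.4184 -0.2232  0.2662] 0.06300182985874318
```

View pics/w23.png

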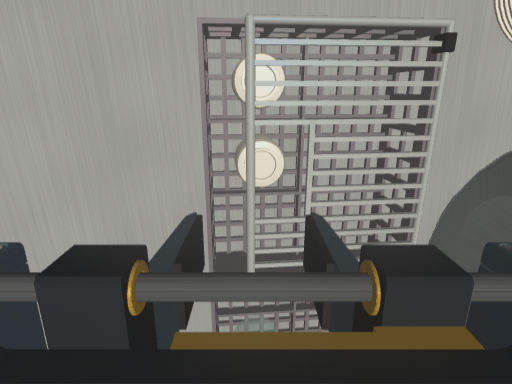

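View pics/s23.png

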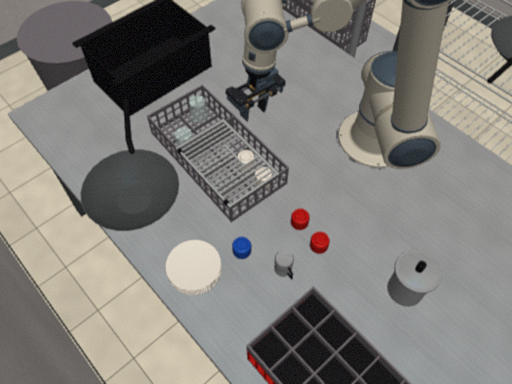

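Request:
drive_tool:
  deltas:
    - {"jaw": 9, "travel": [2, -4, 0], "spin": -0.15}
    - {"jaw": 9, "travel": [2, -4, 0], "spin": -0.15}
    - {"jaw": 9, "travel": [2, -4, 0], "spin": -0.15}
    - {"jaw": 9, "travel": [2, -4, 0], "spin": -0.15}
    - {"jaw": 9, "travel": [0, 0, 0], "spin": 0}

```text
t: 38.75
eef_pos: [0.4683, -0.049, 0.2592]
tool_rot: [0.022, 0.961, 0.274, 0.037]
force: [-0.7, 0.2, -0.8]
grip_width: 0.0899
```

```bash
python3 go.py .622 .152 .26 -.24
```

```text
[ 0.4683 -0.049   0.2592] yaw 0.5581 tilt [ 0.083 -0.022 -0.996] tool cm [23.65 -8.97  0.76] spin to [0.798] q6 -0.78
```

Request:
drive_tool:
  deltas:
    - {"jaw": 9, "travel": [0, 0, 0], "spin": 0.15}
    - {"jaw": 9, "travel": [0, 0, 0], "spin": 0.15}
    - {"jaw": 9, "travel": [0, 0, 0], "spin": 0.15}
    - {"jaw": 9, "travel": [0, 0, 0], "spin": 0.15}
    - {"jaw": 9, "travel": [0, 0, 0], "spin": 0.15}
    - {"jaw": 9, "travel": [0, 0, 0], "spin": 0.05}
    - {"jaw": 9, "travel": [0, 0, 0], "spin": 0}

```text
t: 39.45
eef_pos: [0.4648, -0.0473, 0.2501]
tool_rot: [0.005, 0.991, -0.128, 0.036]
force: [-0.3, 0.5, 0.4]
grip_width: 0.09
```

```bash
python3 go.py .622 .152 .26 -.24
```

```text
[ 0.4648 -0.0473  0.2501] yaw -0.2565 tilt [ 0.069 -0.019 -0.997] tool cm [ 10.2  -23.27  -0.26] spin to [-0.016] q6 0.03
```

Request:
drive_tool:
  deltas:
    - {"jaw": 9, "travel": [1.7, -3.9, 0], "spin": 0}
    - {"jaw": 9, "travel": [1.7, -3.9, 0], "spin": 0}
    - {"jaw": 9, "travel": [1.7, -3.9, 0], "spin": 0}
    - {"jaw": 9, "travel": [1.7, -3.9, 0], "spin": 0}
    - {"jaw": 9, "travel": [1.7, -3.9, 0], "spin": 0}
    - {"jaw": 9, "travel": [1.7, -3.5, 0], "spin": 0}
    - {"jaw": 9, "travel": [0, 0, 0], "spin": 0}

```text
t: 40.15
eef_pos: [0.6248, 0.1551, 0.2494]
tool_rot: [0.006, 0.992, -0.124, 0.031]
force: [-0.7, -1.2, 0.3]
grip_width: 0.09
```

```bash
python3 go.py .6255 .1525 .026 -.24;python3 snap.py wrist w24
```

```text
[0.6248 0.1551 0.2494] yaw -0.2489 tilt [ 0.06  -0.02  -0.998] tool cm [-1.28  0.14 22.31] spin to [-0.009] q6 0.42
40.15 [0.6248 0.1551 0.2494] 0.09003079021962453
```

View pics/w24.png

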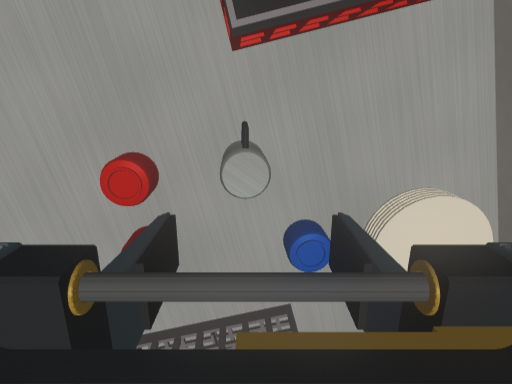

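Run:
```python
from h import *
import pickle
p,s=pickle.load(open('pics/w24.pkl','rb'))
j=onz(p,(245,174),.078);print(j); j[2]=.026; print(100*totool(s,j-s['eef_pos']))
```

```text
[0.6248177 0.1531804 0.078    ]
[-1.36517184  0.08832413 22.30386584]
```

Request:
drive_tool:
  deltas:
    - {"jaw": 9, "travel": [-1.3, 0.2, 2], "spin": 0}
    - {"jaw": 9, "travel": [0, 0, 2.5], "spin": 0}
    - {"jaw": 9, "travel": [0, 0, 2.5], "spin": 0}
    - {"jaw": 9, "travel": [0, 0, 2], "spin": 0}
    - {"jaw": 9, "travel": [0, 0, 2], "spin": 0}
    - {"jaw": 9, "travel": [0, 0, 0], "spin": 0}

```text
t: 40.8
eef_pos: [0.612, 0.1468, 0.1319]
tool_rot: [0.008, 0.992, -0.122, 0.028]
force: [0.0, 0.0, 0.1]
grip_width: 0.09
```

```bash
python3 go.py .6255 .1525 .026 -.24;python3 snap.py wrist w25
```

```text
[0.612  0.1468 0.1319] yaw -0.2442 tilt [ 0.053 -0.023 -0.998] tool cm [ 0.57 -0.98 10.63] spin to [-0.004] q6 0.42
40.8 [0.612  0.1468 0.1319] 0.09002377076352186
```

View pics/w25.png

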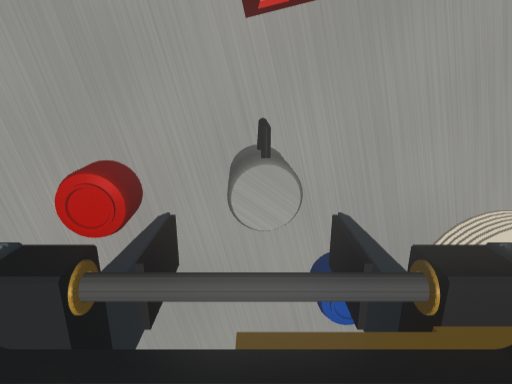

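Request:
drive_tool:
  deltas:
    - {"jaw": 9, "travel": [0.5, -1, 1], "spin": 0}
    - {"jaw": 9, "travel": [0, -0.1, 1.5], "spin": 0}
    - {"jaw": 9, "travel": [0, 0, 1.5], "spin": 0}
    - {"jaw": 9, "travel": [0, 0, 0], "spin": 0}

```text
t: 41.25
eef_pos: [0.6248, 0.1559, 0.0937]
tool_rot: [0.007, 0.992, -0.122, 0.031]
force: [-0.1, -0.2, -0.7]
grip_width: 0.0901
```

```bash
python3 go.py .625 .153 .026 -.24
```

```text
[0.6248 0.1559 0.0937] yaw -0.244 tilt [ 0.059 -0.022 -0.998] tool cm [-0.34  0.23  6.76] spin to [-0.004] q6 0.43
```

Request:
drive_tool:
  deltas:
    - {"jaw": 9, "travel": [-0.3, 0.2, 1.2], "spin": 0}
    - {"jaw": 9, "travel": [0, 0, 1.5], "spin": 0}
    - {"jaw": 9, "travel": [0, 0, 1.5], "spin": 0}
    - {"jaw": 9, "travel": [0, 0, 1.3], "spin": 0}
    - {"jaw": 9, "travel": [0, 0, 0.8], "spin": 0}
    - {"jaw": 9, "travel": [0, 0, 0], "spin": 0}

```text
t: 41.85
eef_pos: [0.6269, 0.1539, 0.0273]
tool_rot: [0.007, 0.992, -0.121, 0.032]
force: [-0.7, 0.5, 0.5]
grip_width: 0.0901
```

```bash
python3 go.py .625 .153 .026 -.24
```

```text
[0.6269 0.1539 0.0273] yaw -0.243 tilt [ 0.061 -0.022 -0.998] tool cm [-0.17  0.13  0.12] spin to [-0.003] q6 0.43
```

Request:
drive_tool:
  deltas:
    - {"jaw": 6, "travel": [0, 0, 0], "spin": 0}
    - {"jaw": 4, "travel": [0, 0, 0], "spin": 0}
    - {"jaw": 4, "travel": [0, 0, 0], "spin": 0}
    - {"jaw": 4, "travel": [0, 0, 0], "spin": 0}
    - {"jaw": 4, "travel": [0, 0, 0], "spin": 0}
    - {"jaw": 4, "travel": [0, 0, -1], "spin": 0}
    - {"jaw": 4, "travel": [0, 0, -3], "spin": 0}
    - {"jaw": 4, "travel": [0, 0, -4], "spin": 0}
    - {"jaw": 4, "travel": [0, 0, -4], "spin": 0}
    - {"jaw": 4, "travel": [0, 0, -4], "spin": 0}
    - {"jaw": 4, "travel": [0, 0, -3], "spin": 0}
    - {"jaw": 4, "travel": [0, 0, 0], "spin": 0}
  grip_force: 25

```text
t: 43.05
eef_pos: [0.614, 0.1581, 0.2293]
tool_rot: [0.007, 0.992, -0.121, 0.032]
force: [0.5, -0.4, -2.0]
grip_width: 0.0572
```

```bash
python3 -c "
from h import *;print(rack(.045,.105,.14))"; python3 go.py .5502 -.2264 .22 -.24;python3 snap.py wrist w26
```

```text
[ 0.55018349 -0.22643017  0.14      ]
[0.614  0.1581 0.2293] yaw -0.243 tilt [ 0.062 -0.021 -0.998] tool cm [ 3.   38.85  1.34] spin to [-0.003] q6 0.43
43.05 [0.614  0.1581 0.2293] 0.057208196809020694
```

View pics/w26.png

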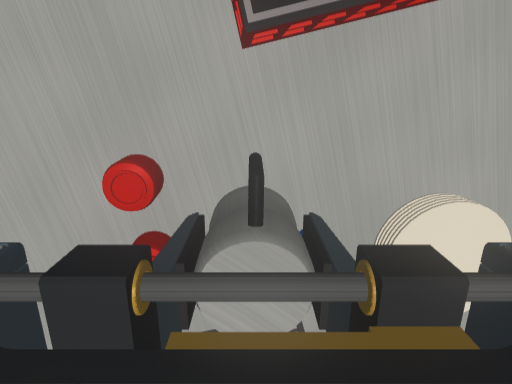

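Request:
drive_tool:
  deltas:
    - {"jaw": 4, "travel": [0.3, 3.3, 0], "spin": 0}
    - {"jaw": 4, "travel": [0.3, 4.2, 0], "spin": 0}
    - {"jaw": 4, "travel": [0.3, 4.2, 0], "spin": 0}
    - {"jaw": 4, "travel": [0.3, 4.2, 0], "spin": 0}
    - {"jaw": 4, "travel": [0.3, 4.2, 0], "spin": 0}
    - {"jaw": 4, "travel": [0.3, 4.2, 0], "spin": 0}
    - {"jaw": 4, "travel": [0.3, 4.2, 0], "spin": 0}
    - {"jaw": 4, "travel": [0.3, 4.2, 0], "spin": 0}
    - {"jaw": 4, "travel": [0.3, 4, 0], "spin": 0}
    - {"jaw": 4, "travel": [0, 0, 0], "spin": 0}

```text
t: 44.1
eef_pos: [0.5423, -0.2161, 0.2211]
tool_rot: [0.006, 0.993, -0.119, 0.024]
force: [-0.7, -0.0, -2.3]
grip_width: 0.0566
```

```bash
python3 go.py .5502 -.2264 .135 -.047
```

```text
[ 0.5423 -0.2161  0.2211] yaw -0.2393 tilt [ 0.046 -0.018 -0.999] tool cm [0.6  0.76 8.66] spin to [-0.192] q6 -0.25
```

Request:
drive_tool:
  deltas:
    - {"jaw": 4, "travel": [0.5, 0.6, 1.5], "spin": 0}
    - {"jaw": 4, "travel": [0, 0, 1.5], "spin": 0}
    - {"jaw": 4, "travel": [0, 0, 1.5], "spin": 0}
    - {"jaw": 4, "travel": [0, 0, 1.5], "spin": 0}
    - {"jaw": 4, "travel": [0, 0, 1], "spin": 0}
    - {"jaw": 4, "travel": [0, 0, 0.6], "spin": 0}
    - {"jaw": 4, "travel": [0, 0, 0], "spin": 0}

```text
t: 44.8
eef_pos: [0.5482, -0.2226, 0.1352]
tool_rot: [0.005, 0.993, -0.119, 0.02]
force: [-5.9, -1.2, 13.5]
grip_width: 0.0573
```

```bash
python3 go.py .5502 -.2264 .135 -.047
```

```text
[ 0.5482 -0.2226  0.1352] yaw -0.2375 tilt [ 0.039 -0.015 -0.999] tool cm [0.29 0.32 0.03] spin to [-0.191] q6 -0.26
```

Contact with the shelf (13.5 N). Release and rise.

Request:
drive_tool:
  deltas:
    - {"jaw": 4, "travel": [0, 0, -0.1], "spin": 0}
    - {"jaw": 8, "travel": [0, 0, 0], "spin": 0}
    - {"jaw": 8, "travel": [0, 0, 0], "spin": 0}
    - {"jaw": 8.5, "travel": [0, 0, -1.5], "spin": 0}
    - {"jaw": 8.5, "travel": [0, 0, -3], "spin": 0}
    - {"jaw": 8.5, "travel": [0, 0, -4], "spin": 0}
    - {"jaw": 8.5, "travel": [0, 0, -4], "spin": 0}
    - {"jaw": 8.5, "travel": [0, 0, -3], "spin": 0}
    - {"jaw": 8.5, "travel": [0, 0, 0], "spin": 0}

```text
t: 45.7
eef_pos: [0.5423, -0.2182, 0.2943]
tool_rot: [0.004, 0.993, -0.117, 0.019]
force: [0.7, -0.1, -1.2]
grip_width: 0.0851
```

```bash
python3 go.py .40 .42 .3 -.05; python3 snap.py wrist w27;python3 snap.py side d27
```

```text
[ 0.5423 -0.2182  0.2943] yaw -0.2348 tilt [ 0.037 -0.013 -0.999] tool cm [-28.65 -58.76  -1.92] spin to [-0.185] q6 -0.25
45.7 [ 0.5423 -0.2182  0.2943] 0.08505891352043461
45.75 [ 0.5418 -0.218   0.2923] 0.08525039316315343
```

View pics/w27.png

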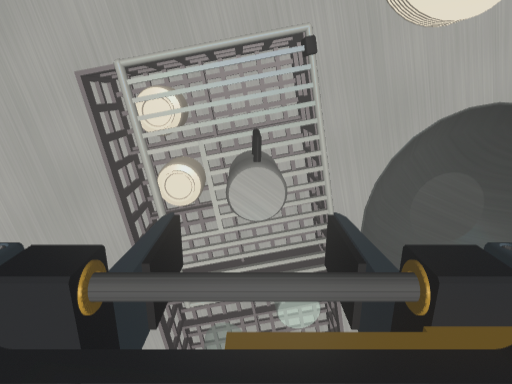

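View pics/d27.png

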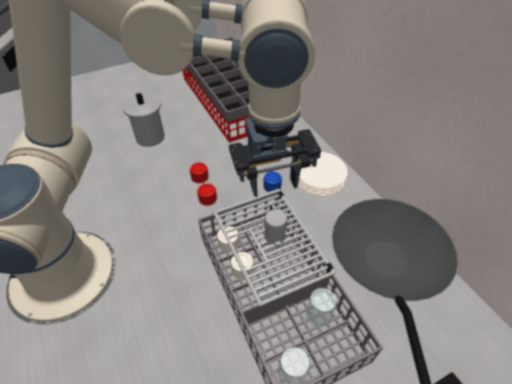

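Request:
drive_tool:
  deltas:
    - {"jaw": 6, "travel": [-2, -4.2, 0], "spin": 0}
    - {"jaw": 6, "travel": [-2, -4.2, 0], "spin": 0}
    - {"jaw": 6, "travel": [-2, -4.2, 0], "spin": 0}
    - {"jaw": 6, "travel": [-2, -4.2, 0], "spin": 0}
    - {"jaw": 6, "travel": [-2, -4.2, 0], "spin": 0}
    - {"jaw": 6, "travel": [-2, -4.2, 0], "spin": 0}
    - {"jaw": 6, "travel": [-2, -4.2, 0], "spin": 0}
    - {"jaw": 6, "travel": [-2, -4.2, 0], "spin": 0}
    - {"jaw": 6, "travel": [-2, -4.2, 0], "spin": 0}
    - {"jaw": 6, "travel": [-2, -4.2, 0], "spin": 0}
    - {"jaw": 6, "travel": [-2, -4.2, 0], "spin": 0}
    - {"jaw": 6, "travel": [-2, -4.2, 0], "spin": 0}
    - {"jaw": 6, "travel": [-2, -3, 0], "spin": 0}
    - {"jaw": 6, "travel": [0, 0, 0], "spin": -0.1}
    - {"jaw": 6, "travel": [0, 0, 0], "spin": -0.08}
    - {"jaw": 6, "travel": [0, 0, 0], "spin": 0}

```text
t: 47.4
eef_pos: [0.3965, 0.3836, 0.2558]
tool_rot: [0.009, 1.0, -0.025, 0.0]
force: [0.8, -0.1, -0.7]
grip_width: 0.0603
```

```bash
python3 go.py .393 .4577 .16 -.05; python3 snap.py wrist w28
```

```text
[0.3965 0.3836 0.2558] yaw -0.05 tilt [ 0.    -0.019 -1.   ] tool cm [-0.73 -7.56  9.44] spin to [0.0] q6 0.72
47.4 [0.3965 0.3836 0.2558] 0.060272966373339024
```

View pics/w28.png

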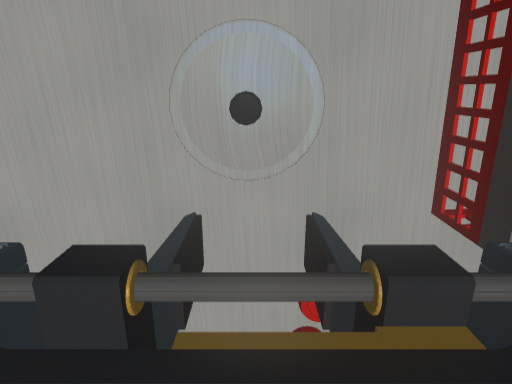

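Run:
```python
from h import *
import pickle
p,s=pickle.load(open('pics/w28.pkl','rb'))
j=onz(p,(246,108),.192);print(j); j[2]=.161; print(100*totool(s,j-s['eef_pos']))
```

```text
[0.39387539 0.45644695 0.192     ]
[-0.63750178 -7.4371117   9.34603008]
```

Request:
drive_tool:
  deltas:
    - {"jaw": 6, "travel": [-0.3, -2.5, 0], "spin": 0}
    - {"jaw": 6, "travel": [-0.2, -2.5, 0], "spin": 0}
    - {"jaw": 6, "travel": [-0.2, -2, 0], "spin": 0}
    - {"jaw": 6, "travel": [0, 0, 0], "spin": 0}

```text
t: 47.85
eef_pos: [0.3934, 0.4533, 0.2513]
tool_rot: [0.011, 0.999, -0.034, -0.001]
force: [0.5, -1.3, 0.2]
grip_width: 0.0604
```

```bash
python3 go.py .393 .4577 .16 -.05; python3 snap.py wrist w29
```

```text
[0.3934 0.4533 0.2513] yaw -0.0675 tilt [-0.003 -0.022 -1.   ] tool cm [-0.05 -0.64  9.12] spin to [-0.017] q6 0.83
47.85 [0.3934 0.4533 0.2513] 0.06037897118608659
```

View pics/w29.png

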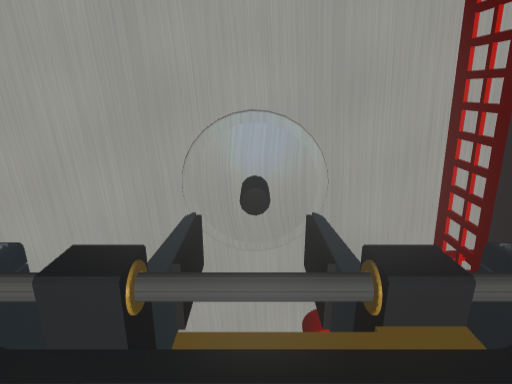

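Request:
drive_tool:
  deltas:
    - {"jaw": 6, "travel": [0, -0.5, 1.5], "spin": 0}
    - {"jaw": 6, "travel": [0, 0, 1.5], "spin": 0}
    - {"jaw": 6, "travel": [0, 0, 1.5], "spin": 0}
    - {"jaw": 6, "travel": [0, 0, 1.5], "spin": 0}
    - {"jaw": 6, "travel": [0, 0, 1], "spin": 0}
    - {"jaw": 6, "travel": [0, 0, 0], "spin": 0}

```text
t: 48.5
eef_pos: [0.3943, 0.4494, 0.1777]
tool_rot: [0.013, 0.999, -0.04, -0.002]
force: [-0.4, -0.4, 1.2]
grip_width: 0.0596
```

```bash
python3 go.py .394 .457 .161 -.05
```

```text
[0.3943 0.4494 0.1777] yaw -0.0801 tilt [-0.005 -0.026 -1.   ] tool cm [-0.08 -0.8   1.65] spin to [-0.03] q6 0.85
```

Request:
drive_tool:
  deltas:
    - {"jaw": 6, "travel": [0, -0.7, 0.7], "spin": 0}
    - {"jaw": 6, "travel": [0, -0.1, 0.9], "spin": 0}
    - {"jaw": 3, "travel": [0, 0, 0], "spin": 0}
    - {"jaw": 1.5, "travel": [0, 0, 0], "spin": 0}
    - {"jaw": 1.5, "travel": [0, 0, 0], "spin": 0}
    - {"jaw": 1.5, "travel": [0, 0, 0], "spin": 0}
    - {"jaw": 1.5, "travel": [0, 0, 0], "spin": 0}
  grip_force: 40

```text
t: 49.2
eef_pos: [0.3957, 0.4578, 0.1622]
tool_rot: [0.012, 0.999, -0.041, -0.001]
force: [-1.0, -0.1, -5.1]
grip_width: 0.023
```

```bash
python3 go.py .5005 .3545 .178 -.05
```

```text
[0.3957 0.4578 0.1622] yaw -0.0816 tilt [-0.003 -0.024 -1.   ] tool cm [11.28  9.48 -1.37] spin to [-0.032] q6 0.86
```

Request:
drive_tool:
  deltas:
    - {"jaw": 1.5, "travel": [0, 0, -0.5], "spin": 0}
    - {"jaw": 1.5, "travel": [0, 0, -0.8], "spin": 0}
    - {"jaw": 1.5, "travel": [1, 1, -0.2], "spin": 0}
    - {"jaw": 1.5, "travel": [2, 1.6, 0], "spin": 0}
    - {"jaw": 1.5, "travel": [2, 1.6, 0], "spin": 0}
    - {"jaw": 1.5, "travel": [2, 1.6, 0], "spin": 0}
    - {"jaw": 1.5, "travel": [2, 1.6, 0], "spin": 0}
    - {"jaw": 1.5, "travel": [1.5, 1.4, 0], "spin": 0}
    - {"jaw": 1.5, "travel": [0, 0, 0], "spin": 0}

```text
t: 50.1
eef_pos: [0.4975, 0.3556, 0.1821]
tool_rot: [0.013, 0.999, -0.04, -0.001]
force: [0.6, 1.4, -6.4]
grip_width: 0.023
```

```bash
python3 go.py .501 .355 .162 -.05
```

```text
[0.4975 0.3556 0.1821] yaw -0.0801 tilt [-0.004 -0.026 -1.   ] tool cm [ 0.35 -0.02  2.01] spin to [-0.03] q6 0.62
```

Request:
drive_tool:
  deltas:
    - {"jaw": 1.5, "travel": [0.3, 0, 0.5], "spin": 0}
    - {"jaw": 1.5, "travel": [0, 0, 0.6], "spin": 0}
    - {"jaw": 1.5, "travel": [0, 0, 0.6], "spin": 0}
    - {"jaw": 1.5, "travel": [0, 0, 0.3], "spin": 0}
    - {"jaw": 1.5, "travel": [0, 0, 0], "spin": 0}

```text
t: 50.6
eef_pos: [0.4998, 0.3551, 0.1619]
tool_rot: [0.013, 0.999, -0.04, -0.001]
force: [0.4, -3.9, 4.5]
grip_width: 0.0232
```

```bash
python3 go.py .501 .355 .161 -.05
```

```text
[0.4998 0.3551 0.1619] yaw -0.0794 tilt [-0.003 -0.026 -1.   ] tool cm [ 0.12 -0.    0.09] spin to [-0.029] q6 0.62
```

On the counter. Release and rise.

Request:
drive_tool:
  deltas:
    - {"jaw": 6, "travel": [0, 0, 0], "spin": 0}
    - {"jaw": 6, "travel": [0, 0, 0], "spin": 0}
    - {"jaw": 6, "travel": [0, 0, -1], "spin": 0}
    - {"jaw": 6, "travel": [0, 0, -3], "spin": 0}
    - {"jaw": 6, "travel": [0, 0, -4], "spin": 0}
    - {"jaw": 6, "travel": [0, -3, -4], "spin": 0}
    - {"jaw": 6, "travel": [-2, -4, 0], "spin": 0}
    - {"jaw": 6, "travel": [-3, -4, 0], "spin": 0}
    - {"jaw": 6, "travel": [-3, -4, 0], "spin": 0}
    - {"jaw": 6, "travel": [-3, -4, 0], "spin": 0}
    - {"jaw": 6, "travel": [0, 0, 0], "spin": 0}
    - {"jaw": 6, "travel": [0, 0, 0], "spin": 0}

```text
t: 51.8
eef_pos: [0.4023, 0.5643, 0.2907]
tool_rot: [0.009, 0.999, -0.039, 0.002]
force: [-0.5, -1.3, -0.7]
grip_width: 0.0602
```

```bash
python3 snap.py scene s30;python3 snap.py side d30
python3 - <<'E'
from h import *
crop('pics/side0.png','pics/cmpA.png',150,80,330,290,2)
crop('pics/d30.png','pics/cmpB.png',150,80,330,290,2)
cv2.imwrite('pics/cmp.png',np.hstack([cv2.imread('pics/cmpA.png'),cv2.imread('pics/cmpB.png')]))
crop('pics/s30.png','pics/s30c.png',140,80,420,350,2)
E
```

```text
51.8 [0.4023 0.5643 0.2907] 0.06023330506825867
51.85 [0.4024 0.5641 0.2908] 0.05994587961610681
```

View pics/cmp.png

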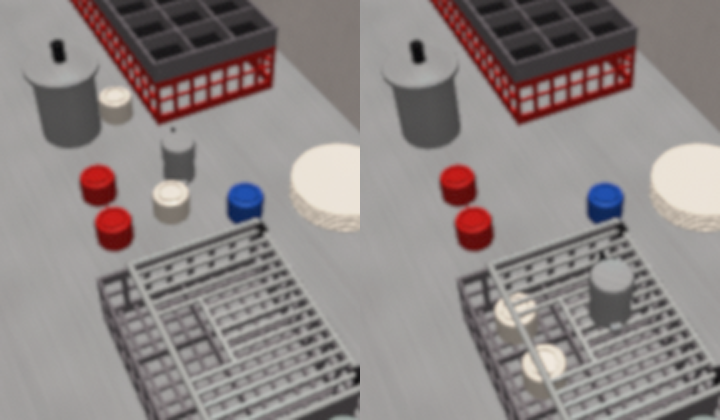

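View pics/s30c.png

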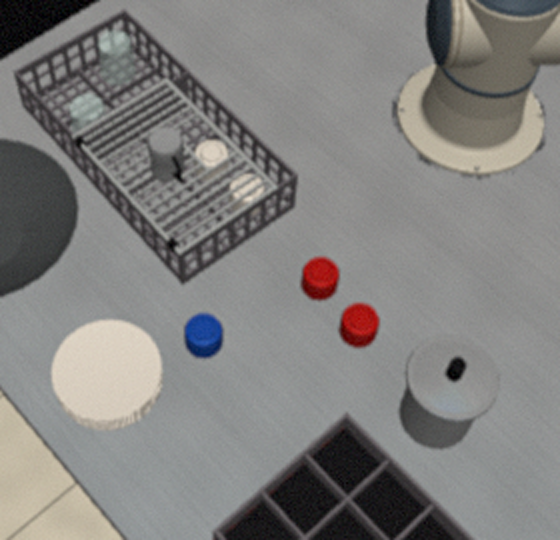

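```bash
python3 -c "
from rig import *
print(close_job())"
```

```text
the job is handed in; nothing more can be done
None
```

The job is handed in and, as far as I can see, done. `close_job` gives no verdict, so this rests on my last pictures.

- **Shelf:** I folded it up past upright to about 1.72 rad, worked out from the gripper position, and it stayed up when released. I later lowered it by its bar until it was level.
- **Cups:** Only two white cups were in the scene. The one on the open counter went into bay_front1. I lifted the canister aside to reach cup4, which went into bay_front2.
- **Jug and canister:** The jug went mouth down onto the wires near the middle of the shelf. The canister went back to where it had stood.

**Last checks:** The scene and side pictures at 51.8 s show both cups mouth down under the level shelf and the jug upright on the wires. The tumblers stand in the rack and the gripper is clear of everything. The canister's knob is at the same spot as in the first picture, within a few millimetres by my estimate.

The tool slowly tilted during the run, up to about 0.1 rad, and I had no direct control over it. Some moves also drifted by about 1 cm, which I corrected before each grasp and placing. None of my checks failed or disagreed.

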